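# Fit filter cassettes and lock their retainer screws

### The job

Fit the air cleaner's filters: draw every tabbed filter cassette out of the leaning stack, leave the plain plywood offcut leaning there, let nothing topple, and stand each cassette fully down in a slot of its own in the housing (any slot). With the slotted key and not with the gripper itself, turn the retainer screw of each filled slot a quarter turn clockwise so that its finger lies across over the cassette, and leave the screw of an empty slot open. Finish with the key standing upright on its round mat, and leave the pliers, dish and bottle alone.

Things in the scene. Friction and masses are not known exactly. Their poses are not given: they have to be found in the camera images.
- housing: fixed grey filter housing of an air cleaner, open-topped, 190 mm (x) by 199 mm (y, -91 to +108), end walls 108 mm high, three parallel slots 52 mm apart in x (slot0 at -52, slot1 at 0, slot2 at +52); origin on the table under the middle slot's middle. The retainer screws stand in a row on the broad +y end wall
- slot0 (a point): slot 0: centre of its floor, 15 mm above the table; x across, y along the slot, z up. 17 mm wide (x), 158 long (y), open-topped; guide ribs (95 mm above the table) only in the last 18 mm at each end. A seated cassette's origin is here, either face forward, its frame's top edge 105 mm above the table, 4 mm under the retainer finger's level
- latch0 (a joint): captive retainer screw of slot 0, on the housing's +y end wall. 0 = open, finger along the housing's +x; grows clockwise seen from above, stop at 1.6; at 1.57 the finger points to the housing's -y, over the top edge of a seated cassette. Starts at 0 to 0.2; stays where left; friction 0.12 Nm. A cassette not fully down blocks it
- latch0_head (a point): head of retainer screw 0, turning with it: point on its axis on top of its round shoulder (26 mm across), 119 mm above the table, 92 mm in +y from slot 0; x along finger and bar, z up. On the shoulder stands a bar 30 mm long (x), 7 wide (y), 10 high; below it a flat finger 14 wide reaches 34 mm from the axis
- slot1 (a point): slot 1: centre of its floor, 15 mm above the table; x across, y along the slot, z up. 17 mm wide (x), 158 long (y), open-topped; guide ribs (95 mm above the table) only in the last 18 mm at each end. A seated cassette's origin is here, either face forward, its frame's top edge 105 mm above the table, 4 mm under the retainer finger's level
- latch1 (a joint): captive retainer screw of slot 1, on the housing's +y end wall. 0 = open, finger along the housing's +x; grows clockwise seen from above, stop at 1.6; at 1.57 the finger points to the housing's -y, over the top edge of a seated cassette. Starts at 0 to 0.2; stays where left; friction 0.12 Nm. A cassette not fully down blocks it
- latch1_head (a point): head of retainer screw 1, turning with it: point on its axis on top of its round shoulder (26 mm across), 119 mm above the table, 92 mm in +y from slot 1; x along finger and bar, z up. On the shoulder stands a bar 30 mm long (x), 7 wide (y), 10 high; below it a flat finger 14 wide reaches 34 mm from the axis
- slot2 (a point): slot 2: centre of its floor, 15 mm above the table; x across, y along the slot, z up. 17 mm wide (x), 158 long (y), open-topped; guide ribs (95 mm above the table) only in the last 18 mm at each end. A seated cassette's origin is here, either face forward, its frame's top edge 105 mm above the table, 4 mm under the retainer finger's level
- latch2 (a joint): captive retainer screw of slot 2, on the housing's +y end wall. 0 = open, finger along the housing's +x; grows clockwise seen from above, stop at 1.6; at 1.57 the finger points to the housing's -y, over the top edge of a seated cassette. Starts at 0 to 0.2; stays where left; friction 0.12 Nm. A cassette not fully down blocks it
- latch2_head (a point): head of retainer screw 2, turning with it: point on its axis on top of its round shoulder (26 mm across), 119 mm above the table, 92 mm in +y from slot 2; x along finger and bar, z up. On the shoulder stands a bar 30 mm long (x), 7 wide (y), 10 high; below it a flat finger 14 wide reaches 34 mm from the axis
- rack: fixed plywood rack: base board 150 mm (x, -60 to +90) by 206 mm (y), 8 mm thick, a fence (rail on posts) 83 mm high along its far side (face at x = -42 mm; own x points to the robot) and a foot lip 10 mm high across the board before the stack (x = 22 to 34 mm). Origin on the table. The stack leans on the fence, face to face, in any order, tops away from the robot
- cassette_a: filter cassette (None if absent): grey frame 10 mm thick (x), 150 wide (y), 90 high (z), pale pleated window on both faces, 0.11 to 0.21 kg; on its top edge a pull tab 10 thick, 26 wide, 42 high (z = 90 to 132), centred at y = -40 mm. Origin: centre of the underside. Starts leaning in the stack, z tilted 13 to 22 degrees towards the fence; sinks back further when those behind it leave
- cassette_b: filter cassette (None if absent): grey frame 10 mm thick (x), 150 wide (y), 90 high (z), pale pleated window on both faces, 0.11 to 0.21 kg; on its top edge a pull tab 10 thick, 26 wide, 42 high (z = 90 to 132), centred at y = 0 mm. Origin: centre of the underside. Starts leaning in the stack, z tilted 13 to 22 degrees towards the fence; sinks back further when those behind it leave
- cassette_c: filter cassette (None if absent): grey frame 10 mm thick (x), 150 wide (y), 90 high (z), pale pleated window on both faces, 0.11 to 0.21 kg; on its top edge a pull tab 10 thick, 26 wide, 42 high (z = 90 to 132), centred at y = 40 mm. Origin: centre of the underside. Starts leaning in the stack, z tilted 13 to 22 degrees towards the fence; sinks back further when those behind it leave
- offcut: plain plywood offcut in the stack, 10 mm thick (x), 180 wide (y), 78 high (z), no tab, no window, 0.14 kg; origin: centre of its underside. Stays in the rack; as cassettes behind it leave it sinks back, up to about 40 degrees of lean
- key: slotted key, standing upright: square steel foot 42 by 42 mm, 26 high, its underside slotted right through along x, 11 wide (y), 14 deep; neck 18 thick; flat wooden handle from z = 55 to 98 mm, 60 long (x), 22 thick (y). 0.3 kg. Origin: centre of the underside. On a screw head the slot takes the bar (0.14 rad of play) and the foot rests on the shoulder
- mat: fixed round black rubber mat, 100 mm across, 3 mm thick; the key's place. Origin: centre of its underside
- pliers: bystander: pliers lying on the table, blue handles, about 170 mm long
- lid_dish: bystander: round black dish, 150 mm across, 22 mm high
- spray: bystander: white bottle, 190 mm high, 66 mm across
There are look-alikes about, which are no part of the job. Leave any blue or pink look-alike of the cassette_c alone. What is shaped like the cassette_a but yellow is not meant.

How it is judged:
At the end, for the whole second after the job is handed in: Each cassette present: origin within 12 mm of a slot point, upright within 0.15 rad, that screw over 1.35; screw of an empty slot under 0.5; key upright (0.1 rad), at rest, within 40 mm of the mat's centre; offcut still leaning on the rack (under 0.95 rad from upright) ((((distance between cassette_a and slot0 below 0.012 m and angle between cassette_a's own z axis and vertical below 0.15 rad) and value of joint latch0 above 1.35 rad) or ((distance between cassette_a and slot1 below 0.012 m and angle between cassette_a's own z axis and vertical below 0.15 rad) and value of joint latch1 above 1.35 rad) or ((distance between cassette_a and slot2 below 0.012 m and angle between cassette_a's own z axis and vertical below 0.15 rad) and value of joint latch2 above 1.35 rad)) and (((distance between cassette_b and slot0 below 0.012 m and angle between cassette_b's own z axis and vertical below 0.15 rad) and value of joint latch0 above 1.35 rad) or ((distance between cassette_b and slot1 below 0.012 m and angle between cassette_b's own z axis and vertical below 0.15 rad) and value of joint latch1 above 1.35 rad) or ((distance between cassette_b and slot2 below 0.012 m and angle between cassette_b's own z axis and vertical below 0.15 rad) and value of joint latch2 above 1.35 rad)) and (((distance between cassette_c and slot0 below 0.012 m and angle between cassette_c's own z axis and vertical below 0.15 rad) and value of joint latch0 above 1.35 rad) or ((distance between cassette_c and slot1 below 0.012 m and angle between cassette_c's own z axis and vertical below 0.15 rad) and value of joint latch1 above 1.35 rad) or ((distance between cassette_c and slot2 below 0.012 m and angle between cassette_c's own z axis and vertical below 0.15 rad) and value of joint latch2 above 1.35 rad)) and (value of joint latch0 below 0.5 rad or (distance between cassette_a and slot0 below 0.012 m and angle between cassette_a's own z axis and vertical below 0.15 rad) or (distance between cassette_b and slot0 below 0.012 m and angle between cassette_b's own z axis and vertical below 0.15 rad) or (distance between cassette_c and slot0 below 0.012 m and angle between cassette_c's own z axis and vertical below 0.15 rad)) and (value of joint latch1 below 0.5 rad or (distance between cassette_a and slot1 below 0.012 m and angle between cassette_a's own z axis and vertical below 0.15 rad) or (distance between cassette_b and slot1 below 0.012 m and angle between cassette_b's own z axis and vertical below 0.15 rad) or (distance between cassette_c and slot1 below 0.012 m and angle between cassette_c's own z axis and vertical below 0.15 rad)) and (value of joint latch2 below 0.5 rad or (distance between cassette_a and slot2 below 0.012 m and angle between cassette_a's own z axis and vertical below 0.15 rad) or (distance between cassette_b and slot2 below 0.012 m and angle between cassette_b's own z axis and vertical below 0.15 rad) or (distance between cassette_c and slot2 below 0.012 m and angle between cassette_c's own z axis and vertical below 0.15 rad)) and horizontal distance between key and mat below 0.04 m and angle between key's own z axis and vertical below 0.1 rad and height (world z) of key below 0.008 m and linear speed of key below 0.02 m/s and angle between offcut's own z axis and vertical below 0.95 rad and height (world z) of offcut below 0.03 m and x of offcut in the frame of rack between -0.05 and 0.1 m); the robot touches nothing.
It fails at once if a retainer screw is touched with the gripper or arm instead of the key (contact force between any of the fingers, the arm and latch0 above 2 N or contact force between any of the fingers, the arm and latch1 above 2 N or contact force between any of the fingers, the arm and latch2 above 2 N).
It fails at once if a cassette or the offcut topples flat (angle between any of cassette_a, cassette_b, cassette_c, offcut's own z axis and vertical above 1.2 rad).
It fails at once if the offcut is taken out of the rack (height (world z) of offcut above 0.06 m).
It fails at once if a bystander (pliers, dish, bottle) is moved by more than 3 cm (distance of any of pliers, lid_dish, spray from where it was at the start of the episode above 0.03 m).
Of cassette_a, cassette_b, cassette_c only 2 to 3 are there at a start; the rules pass over those that are not, and their reading is None.
At some moment in a run one of key may be knocked a few centimetres aside while the robot is not near it.
It also fails if it takes over 210 s, if anything falls off the work surface, if the arm or the gripper's body presses on something with over 40 N, if the wrist force passes 120 N, or if a joint passes its speed limit or range.

### The arm

A 7-joint arm with a two-finger parallel gripper is mounted at the origin on the work surface. World frame = base frame: x ahead of the robot, y to its left, z up, the work surface at z = 0. Lengths are in m, angles in rad, forces in N, time in s.
With the tool pointing down it reaches from about 0.425 to 0.825 m from the base axis. Payload 3.6 kg.
Tool frame: the origin (TCP) lies between the finger pads; the fingertips stand 17 mm ahead of it and the grasp point (between the pads) lies 2 mm behind it; z points along the fingers, y is the line along which they close (so a half turn about z gives the same grasp; the last joint's range is limited). The gripper opens to 85 mm and grips with 20 to 120 N. Pads are 22 mm wide; open, the fingers measure 114 mm over their backs; the gripper's body (76 mm by 85 mm) begins 54 mm behind the grasp point. The pads swing forward as they close: fully open they stand 13 mm farther back than shut.
Start: joints at [-1.319, 0.615, -0.013, 1.423, 0.008, 1.103, -0.04], TCP at [0.178, 0.625, 0.248] pointing down, gripper open.
Joint ranges: [-3.12, 3.12], [-0.3, 2.06], [-1.34, 1.32], [0.26, 2.42], [-1.36, 4.5], [0.01, 1.98], [-2.84, 2.84]. Speed limits (rad/s): [2.79, 2.79, 3.14, 3.14, 3.14, 3.14, 3.14].

### API

Orientations are given as a unit quaternion [w, x, y, z].
In Python, from plant import r gives the robot as it stands. The module is installed in compiled form; this text tells all that it offers.
- The arm moves only by the tool step_arm, never from a script. Its argument "series" is a list of rows, each a list of 7 numbers: the shift along the world's x, y, z in m, then the turn, a rotation vector about the world's x, y, z in rad, then the closure in counts, from 0 (fully open) to 255 (shut). A call has 1 to 5 rows; each row shifts and turns the commanded pose from where the row before left it; what a row does not reach is not made up. A row lasts 1/8 s, in which the tool goes at most 62.5 mm and 10.7 degrees, less where a joint would pass 70% of its speed; a pose out of reach is approached as far as the arm can. A call with a gripper value outside its range is refused whole. The fingers move at their own pace and stop on an object; "squeeze" is the grip in N (left out, the last holds). Time passes only in rows, so rows that do not move let the fingers close. It gives the time, the measured TCP pose, the force, the opening and the grip force at its end, in the units of the state.
- r.get_state(): the state, without advancing time (a new reading comes with each control period).
- r.grab_frame(name): name is "scene" or "top" or "wrist"; returns (picture, depth): 400x640x3 uint8, blue, green, red; 400x640 float32, m along the optical axis (not along the pixel's ray), 0 where there is no reading.
- r.camera_model(name): a dict with "fovy" (degrees; the focal length in pixels is half the picture's height over the tangent of half this angle, whatever the lens; pixels are square), "cx", "cy" (the principal point, pixels), "T" (4x4, takes a point from camera to world coordinates). Camera axes: x right, y up, looking along -z (the intrinsics and any distortion apply to the point x, -y, -z); pixel columns grow to the right and rows downward; lengths in m; the calibration is good to about 2 mm. The wrist camera is an equidistant fisheye: a pixel r from the principal point sees the ray r / f radians off the axis. A picture is of the moment at which its call begins: read the wrist's pose just before it. camera_model takes no time and is no camera call; for the wrist camera it gives the pose at the moment of the call.
- r.job_done(): hands the job in; it is judged then, once.
The state is a dict: "clock": time; "joint_positions": joint angles; "qvel": joint speeds; "joint_torque": joint torques, N m; "eef_pos": TCP position; "orientation": TCP orientation; "wrist_force": force on the tool from outside, world axes, zero at the start; "moment": the same for the moment, N m; "finger_gap": finger opening in m; "gripper_force": force on a finger pad.
Only numpy, scipy, OpenCV 4.12 (cv2) and the standard library are available. Lean on these libraries where they do the work, as an engineer would, in place of code of your own. Each camera call takes 0.05 s, during which the arm holds its last target. There are 200 camera calls.

## Working session

There is one attempt and no reset: what is moved stays moved. The work goes in short steps, Python scripts to look and compute and a tool call to move; the robot and the scene stay as the last step left them, time stands still between calls to the robot, and variables do not carry over. Pictures are saved under pics/ and viewed, at most 14 in all, crops included, and the job is handed in when it is done.

Besides the shell and the picture viewer there is one more tool, called after "Call:" as name(argument=value, ...), one argument or row to a line, values as JSON. step_arm: Moves the arm, as the interface text tells. Its arguments: {"type":"object","properties":{"series":{"type":"array","items":{"type":"array","items":{"type":"number"}}},"squeeze":{"type":"number"}},"required":["series"]}

```bash
mkdir -p pics; cat > h.py <<'E'
import numpy as np, cv2
from plant import r
def cap(n):
    m=r.camera_model(n); p,d=r.grab_frame(n); return p,d,m
def cloud(p,d,m):
    f=200/np.tan(np.radians(m['fovy'])/2)
    v,u=np.mgrid[0:400,0:640].astype(float)
    x=(u-m['cx'])/f; y=(v-m['cy'])/f
    P=np.stack([x*d,-y*d,-d,np.ones_like(d)],-1)
    return (P@m['T'].T)[...,:3]
E
python3 - <<'E'
from h import *
for n in('scene','top'):
    p,d,m=cap(n); cv2.imwrite(f'pics/{n}0.png',p); np.savez(f'{n}0.npz',p=p,d=d,W=cloud(p,d,m)); print({k:np.round(v,3) for k,v in m.items()})
s=r.get_state(); print(s)
E
```

```text
{'fovy': np.float64(51.173), 'cx': np.float64(320.774), 'cy': np.float64(206.6), 'T': array([[-0.39 , -0.526,  0.756,  1.696],
       [ 0.921, -0.238,  0.31 ,  0.428],
       [ 0.017,  0.817,  0.576,  0.946],
       [ 0.   ,  0.   ,  0.   ,  1.   ]])}
{'fovy': np.float64(44.86), 'cx': np.float64(317.485), 'cy': np.float64(202.983), 'T': array([[ 0.005,  0.988, -0.157,  0.35 ],
       [-1.   ,  0.005,  0.002, -0.016],
       [ 0.003,  0.157,  0.988,  1.617],
       [ 0.   ,  0.   ,  0.   ,  1.   ]])}
{'clock': 0.1, 'joint_positions': array([-1.31949643,  0.61581898, -0.01260342,  1.42473441,  0.008097  ,
        1.10340736, -0.04041614]), 'qvel': array([ 0.00067033, -0.00417812,  0.00120966, -0.00556021, -0.00279714,
        0.00053941,  0.00035148]), 'joint_torque': array([ 1.82369040e-03, -4.70381498e+01,  2.60609407e-01, -1.71571112e+01,
        1.02110152e-02,  5.86551570e-03, -1.68380961e-05]), 'eef_pos': array([0.17807328, 0.62445958, 0.24725767]), 'orientation': array([-1.43680536e-04,  1.38435199e-01,  9.90370816e-01, -1.15003960e-03]), 'wrist_force': array([-0.34599792,  0.5532529 ,  0.10469404]), 'moment': array([ 0.04265299, -0.027504  , -0.01914162]), 'gripper_force': 0.0, 'finger_gap': 0.08568007489290377}
```

View pics/scene0.png

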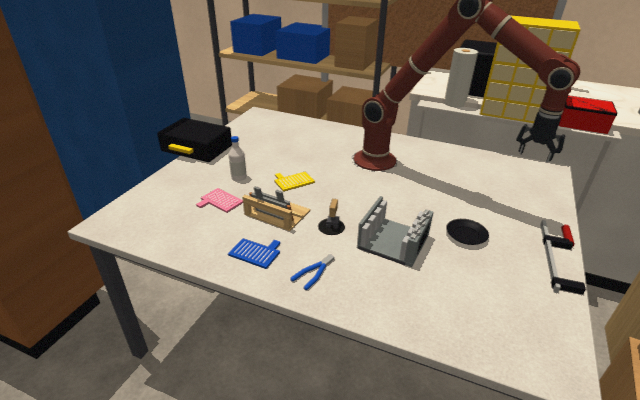

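View pics/top0.png

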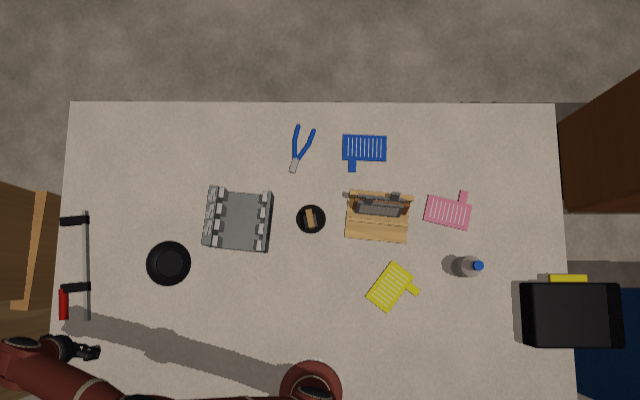

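The scene shows the housing at (395,230), the rack with stack at (277,207), the key on its mat at (332,220) and the pliers at (313,270). In the top view these are at (238,219), (378,210), (311,219) and (300,150). Possible mix-ups in the top view are the flat blue (364,150), pink (448,210) and yellow (393,287) look-alikes. The real ones are the grey tabbed cassettes in the rack. I'll check a close crop.

```bash
python3 - <<'E'
from h import *
t=cv2.imread('pics/top0.png'); s=cv2.imread('pics/scene0.png')
a=cv2.resize(t[180:260,195:275],(400,400),interpolation=cv2.INTER_CUBIC)
b=cv2.resize(t[180:260,335:415],(400,400),interpolation=cv2.INTER_CUBIC)
c=cv2.resize(s[180:220,240:320],(400,200),interpolation=cv2.INTER_CUBIC)
e=cv2.resize(s[195:267,355:439],(400,200),interpolation=cv2.INTER_CUBIC)
cv2.imwrite('pics/crop0.png',np.vstack([np.hstack([a,b]),np.hstack([e,c])]))
z=np.load('top0.npz'); W=z['W']
# height map sanity
for (u,v) in [(300,300),(311,219),(209,200),(240,220),(380,209),(400,193),(350,193),(268,230)]: print(u,v,W[v,u].round(3))
zz=W[...,2]; m=(zz>0.07)
E
```

```text
300 300 [0.285 0.036 0.001]
311 219 [0.54  0.001 0.098]
209 200 [0.594 0.319 0.128]
240 220 [0.545 0.237 0.022]
380 209 [ 0.58  -0.223  0.057]
400 193 [ 0.644 -0.3   -0.006]
350 193 [ 0.627 -0.124  0.082]
268 230 [0.507 0.138 0.077]
```

View pics/crop0.png

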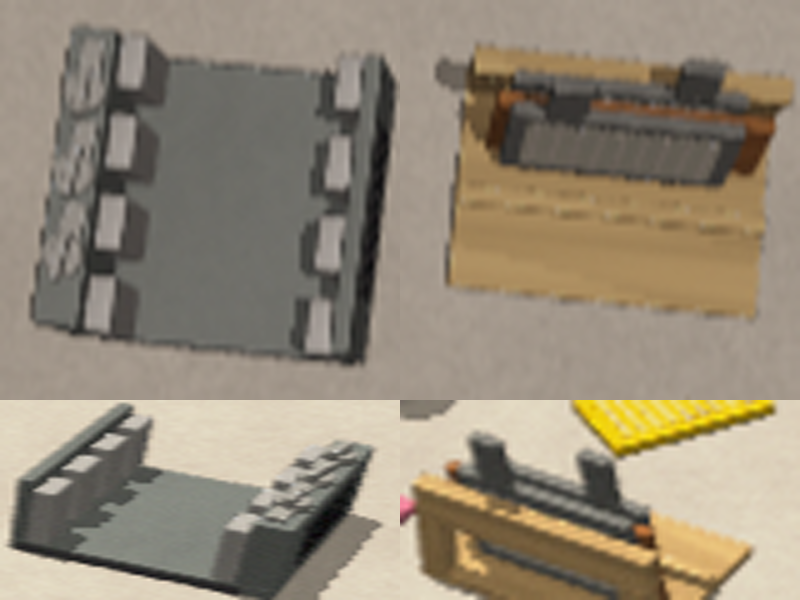

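The crop shows the housing with its broad screw wall on the left (+y world) and three open screws. In the rack, from the robot outward: a grey cassette with its tab on the left, the brown offcut, then a grey cassette with its tab on the right against the fence. Next I'll measure poses from depth.

```bash
python3 - <<'E'
from h import *
z=np.load('top0.npz'); W=z['W']; p=z['p']
def reg(u0,u1,v0,v1,lo,hi):
    S=W[v0:v1,u0:u1].reshape(-1,3); C=p[v0:v1,u0:u1].reshape(-1,3); k=(S[:,2]>lo)&(S[:,2]<hi); return S[k],C[k]
def rect(S): 
    c=cv2.minAreaRect((S[:,:2]*1000).astype(np.float32)); return [np.round(x,1) for x in c], len(S)
for lo,hi in[(.09,.14),(.10,.114),(.118,.135),(.004,.03)]:
    S,_=reg(190,285,170,265,lo,hi); 
    for nm,k in(('L',S[:,1]>.25),('R',S[:,1]<.2),('all',S[:,1]>-9)):
        if k.sum()>5: print('house',lo,hi,nm,rect(S[k]),np.median(S[k],0).round(3))
S,_=reg(190,285,170,265,.008,.14); print('house all',rect(S))
S,_=reg(290,330,195,240,.085,.11); print('key handle',rect(S),S.mean(0).round(4))
hsv=cv2.cvtColor(p,cv2.COLOR_BGR2HSV)
mk=(hsv[...,2]<50)[195:240,290:335]&(W[195:240,290:335,2]<.015); S=W[195:240,290:335][mk]; print('mat',rect(S))
S,_=reg(335,425,180,255,.004,.014); print('rackbase',rect(S))
S,_=reg(335,425,180,255,.078,.088); print('rail?',rect(S))
S,C=reg(335,425,175,255,.09,.16); print('tabs',S.shape); 
for a,b in zip(S,C): print(a.round(3),b,end=';')
E
```

```text
house 0.09 0.14 L ([array([552.2, 311.5]), array([ 49.9, 189.3]), np.float64(85.1)], 834) [0.549 0.312 0.107]
house 0.09 0.14 R ([array([536.4, 150.6]), array([ 32.1, 189. ]), np.float64(84.6)], 450) [0.536 0.148 0.102]
house 0.09 0.14 all ([array([544.8, 235.3]), array([202.5, 189.5]), np.float64(84.5)], 1284) [0.545 0.302 0.105]
house 0.1 0.114 L ([array([552.4, 313.3]), array([ 47.8, 189.1]), np.float64(85.7)], 355) [0.543 0.318 0.108]
house 0.1 0.114 R ([array([536.3, 150. ]), array([ 27.7, 188.7]), np.float64(84.4)], 249) [0.536 0.143 0.107]
house 0.1 0.114 all ([array([544.5, 235.6]), array([199.7, 189.5]), np.float64(84.3)], 604) [0.541 0.305 0.107]
house 0.118 0.135 L ([array([559.4, 315.9]), array([ 25. , 144.2]), np.float64(82.9)], 137) [0.55  0.317 0.124]
house 0.118 0.135 all ([array([559.4, 315.9]), array([ 25. , 144.2]), np.float64(82.9)], 137) [0.55  0.317 0.124]
house 0.004 0.03 L ([array([559.6, 330.9]), array([318. , 164.2]), np.float64(0.6)], 1081) [0.538 0.279 0.013]
house 0.004 0.03 R ([array([560.2, 146.9]), array([317.6, 108.7]), np.float64(0.9)], 708) [0.55  0
[... 14135 characters left out ...]
4] [80 88 99];[ 0.584 -0.237  0.093] [68 73 77];[ 0.584 -0.241  0.09 ] [58 62 65];[ 0.584 -0.243  0.094] [63 67 69];[ 0.584 -0.247  0.092] [68 71 76];[ 0.584 -0.25   0.091] [74 80 83];[ 0.584 -0.256  0.096] [78 83 86];[ 0.584 -0.259  0.093] [72 77 80];[ 0.584 -0.262  0.094] [73 78 81];[ 0.583 -0.265  0.098] [76 80 84];[ 0.584 -0.269  0.093] [76 81 84];[ 0.584 -0.272  0.092] [80 85 88];[ 0.584 -0.275  0.097] [85 90 93];[ 0.583 -0.277  0.101] [83 89 92];[ 0.583 -0.281  0.099] [ 92  97 101];[ 0.584 -0.284  0.097] [ 93  98 103];[ 0.583 -0.286  0.102] [89 95 99];[ 0.583 -0.29   0.101] [90 94 99];[ 0.581 -0.25   0.091] [64 71 75];[ 0.581 -0.282  0.092] [76 80 84];[ 0.58  -0.29   0.097] [72 76 81];
```

```bash
cat >> h.py <<'E'
from scipy.spatial.transform import Rotation as Ro
def tool():
    s=r.get_state(); q=s['orientation']; return np.array(s['eef_pos']),Ro.from_quat([q[1],q[2],q[3],q[0]])
def target(yaw,lean=0,flip=1):
    """tool y along (cos yaw, sin yaw); tool z = down tilted so that tool top leans toward that direction by lean"""
    R=Ro.from_euler('z',yaw)*Ro.from_euler('y',lean)
    n=R.apply([1,0,0]); z=-R.apply([0,0,1]); y=flip*n; return Ro.from_matrix(np.c_[np.cross(y,z),y,z])
def go(pos,Rt):
    p,R=tool(); print('shift',np.round(np.array(pos)-p,4),'rotvec',np.round((Rt*R.inv()).as_rotvec(),4))
E
python3 - <<'E'
from h import *
W=np.load('top0.npz')['W']; S=W[205:220,360:400].reshape(-1,3)
S=S[(S[:,2]>.03)&(S[:,2]<.08)&(S[:,1]>-.28)&(S[:,1]<-.16)&(S[:,0]<.6)]
for i in range(4):
    c=S.mean(0); n=np.linalg.svd(S-c)[2][2]; e=(S-c)@n; S=S[abs(e)<max(.003,e.std()*2)]
print(len(S),c,n,e.std(), 'yaw',np.degrees(np.arctan2(n[1],n[0])),'lean',np.degrees(np.arcsin(n[2]/np.linalg.norm(n))))
E
```

```text
223 [ 0.57772952 -0.21980523  0.05541521] [-0.96078949  0.09606147  0.26010721] 0.0012698420112938718 yaw 174.2904387662634 lean 15.0764234625447
```

Call:
step_arm(
  series=[
    [0.052,-0.033,0.004,0,0,-0.174,0],
    [0.052,-0.033,0.004,0,0,-0.174,0],
    [0.052,-0.033,0.004,0,0,-0.174,0],
    [0.052,-0.033,0.004,0,0,-0.174,0],
    [0.052,-0.033,0.004,0,0,-0.174,0],
  ],
)

```text
clock: 0.72
eef_pos: [0.4394, 0.4587, 0.268]
orientation: [-0.0, 0.545, 0.838, -0.0]
wrist_force: [0.9, 0.4, 0.5]
finger_gap: 0.085
gripper_force: 0.0
```

Call:
step_arm(
  series=[
    [0.014,-0.06,0.004,0,0,-0.174,0],
    [0.014,-0.06,0.004,0,0,-0.174,0],
    [0.014,-0.06,0,0,0,-0.174,0],
    [0.014,-0.06,0,0,0,0,0],
    [0.014,-0.06,0,0,0,0,0],
  ],
)

```text
clock: 1.35
eef_pos: [0.5081, 0.1582, 0.276]
orientation: [-0.0, 0.741, 0.671, -0.0]
wrist_force: [1.1, -0.2, -0.5]
finger_gap: 0.0856
gripper_force: 0.0
```

Call:
step_arm(
  series=[
    [0.016,-0.06,0,0,0.08,0,0],
    [0.016,-0.06,0,0,0.08,0,0],
    [0.016,-0.06,0,0,0.07,0,0],
    [0.016,-0.06,0,0,0,0,0],
    [0.016,-0.06,0,0,0,0,0],
  ],
)

```text
clock: 1.98
eef_pos: [0.5886, -0.1416, 0.2755]
orientation: [-0.078, 0.736, 0.667, -0.085]
wrist_force: [0.9, 0.5, 0.5]
finger_gap: 0.0851
gripper_force: 0.0
```

```bash
python3 - <<'E'
from h import *
R=target(-.0995,.262); a=-R.as_matrix()[:,2]; g=np.array([.602,-.1795,.1187])
go(g+.09*a,R); go(g,R); print(a)
p,d,m=cap('wrist'); cv2.imwrite('pics/w1.png',p); np.savez('w1.npz',p=p,d=d,T=m['T']); print(m['fovy'],m['cx'],m['cy'])
E
```

```text
shift [ 0.0366 -0.0402 -0.0699] rotvec [ 0.0249  0.0296 -0.0039]
shift [ 0.0134 -0.0379 -0.1568] rotvec [ 0.0249  0.0296 -0.0039]
[ 0.25773173 -0.02572927  0.96587388]
65.70646984690485 320.8133430744912 195.43209732573555
```

View pics/w1.png

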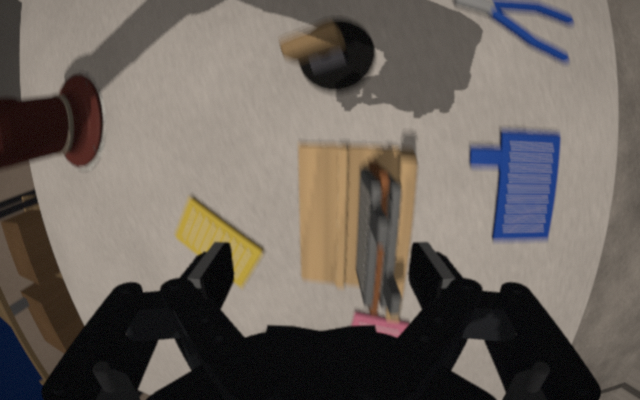

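The wrist view shows the two grey tabs at about (380,180) and (390,300) with the brown offcut between them, and both look-alikes well away. I'll go for the front cassette's tab.

Call:
step_arm(
  series=[
    [0.018,-0.02,-0.035,0.025,0.03,-0.004,60],
    [0.0186,-0.0202,-0.035,0,0,0,60],
    [0,0,0,0,0,0,60],
  ],
  squeeze=80,
)

```text
clock: 2.4
eef_pos: [0.623, -0.181, 0.2017]
orientation: [-0.1, 0.736, 0.664, -0.09]
wrist_force: [-0.4, -0.2, 0.3]
finger_gap: 0.0653
gripper_force: 0.0
```

Call:
step_arm(
  series=[
    [-0.0116,0.0012,-0.0435,0,0,0,60],
    [-0.0058,0.0006,-0.0217,0,0,0,60],
    [-0.0058,0.0006,-0.0217,0,0,0,60],
    [0,0,0,0,0,0,60],
  ],
)

```text
clock: 2.9
eef_pos: [0.6006, -0.1761, 0.1193]
orientation: [-0.098, 0.735, 0.665, -0.088]
wrist_force: [-0.0, -0.2, 0.3]
finger_gap: 0.0658
gripper_force: 0.0
```

Call:
step_arm(
  series=[
    [0.001,-0.002,0,0,0,0,150],
    [0,0,0,0,0,0,255],
    [0,0,0,0,0,0,255],
    [0,0,0,0,0,0,255],
  ],
  squeeze=80,
)

```text
clock: 3.4
eef_pos: [0.6031, -0.1798, 0.12]
orientation: [-0.096, 0.735, 0.665, -0.087]
wrist_force: [0.1, 0.6, 1.5]
finger_gap: 0.0086
gripper_force: 78.3
```

Call:
step_arm(
  series=[
    [0.006,-0.0005,0.03,0,0,0,255],
    [0.009,-0.001,0.045,0,0,0,255],
    [0,0,0.045,0,0,0,255],
    [-0.01,0,0.04,0,0,0,255],
    [-0.02,0,0.015,0,0,0,255],
  ],
)

```text
clock: 4.03
eef_pos: [0.5885, -0.1816, 0.2965]
orientation: [-0.094, 0.735, 0.666, -0.086]
wrist_force: [0.8, -0.4, -2.9]
finger_gap: 0.0088
gripper_force: 78.3
```

```bash
python3 - <<'E'
from h import *
go([.55,-.1,.30],target(-.097,0))
p,d,m=cap('scene'); cv2.imwrite('pics/s1.png',cv2.resize(p[120:280,200:460],(780,480)))
E
```

```text
shift [-0.0385  0.0816  0.0035] rotvec [-0.0238 -0.2556  0.0024]
```

View pics/s1.png

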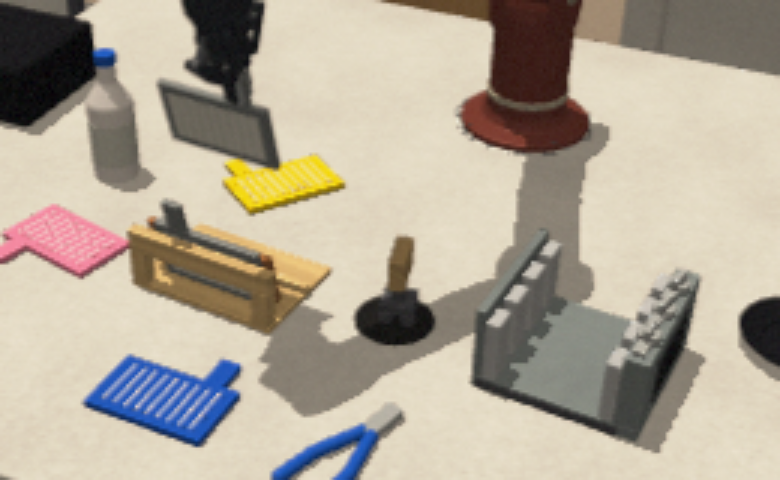

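The cassette is held at (220,120), and the offcut and rear cassette stay in the rack. Next I carry it to slot 2.

Call:
step_arm(
  series=[
    [0.001,0.03,0,-0.008,-0.085,0.001,255],
    [0.001,0.05,0,-0.008,-0.085,0.001,255],
    [0.001,0.055,0,-0.008,-0.0856,0,255],
    [0.001,0.055,0,0,0,0,255],
    [0.001,0.055,0,0,0,0,255],
  ],
)

```text
clock: 4.7
eef_pos: [0.5918, 0.0656, 0.2939]
orientation: [-0.003, 0.741, 0.672, -0.002]
wrist_force: [1.3, -0.4, -1.7]
finger_gap: 0.009
gripper_force: 78.7
```

Call:
step_arm(
  series=[
    [0.001,0.055,0,0,0,0,255],
    [0.001,0.055,0,0,0,0,255],
    [0.002,0.05,0,0,0,0,255],
    [0.002,0.038,0,0,0,0,255],
    [0,0,0,0,0,0,255],
  ],
)

```text
clock: 5.32
eef_pos: [0.5968, 0.2677, 0.2923]
orientation: [-0.004, 0.738, 0.675, -0.002]
wrist_force: [1.0, 0.4, -2.7]
finger_gap: 0.0091
gripper_force: 78.7
```

```bash
cat >> h.py <<'E'
def wcloud(p,d,m):
    f=200/np.tan(np.radians(m['fovy'])/2)
    v,u=np.mgrid[0:400,0:640].astype(float)
    x=u-m['cx']; y=v-m['cy']; rr=np.hypot(x,y)+1e-9; th=rr/f; t=np.tan(np.minimum(th,1.5))
    P=np.stack([x/rr*t*d,-y/rr*t*d,-d,np.ones_like(d)],-1)
    return (P@m['T'].T)[...,:3]
E
python3 - <<'E'
from h import *
go([.5995,.2618,.29],target(-.097,0))
p,d,m=cap('wrist'); W=wcloud(p,d,m); cv2.imwrite('pics/w2.png',p); np.savez('w2.npz',p=p,W=W,d=d)
for u,v in [(320,60),(320,120),(250,150),(400,150),(200,100)]: print(u,v,W[v,u].round(3),p[v,u])
p,d,m=cap('top'); W=cloud(p,d,m); np.savez('top2.npz',p=p,W=W)
S=W.reshape(-1,3); k=(S[:,2]>.24)&(S[:,2]<.275)&(abs(S[:,1]-.23)<.1)&(abs(S[:,0]-.6)<.04); S=S[k]
np.set_printoptions(suppress=True); print(len(S)); print(cv2.minAreaRect((S[:,:2]*1000).astype(np.float32)),np.median(S,0))
E
```

```text
shift [ 0.0027 -0.0059 -0.0023] rotvec [-0.0037 -0.0082 -0.0073]
320 60 [ 0.606  0.406 -0.   ] [ 98 105 110]
320 120 [0.6   0.328 0.109] [68 69 68]
250 150 [0.523 0.304 0.096] [179 184 190]
400 150 [0.705 0.276 0.001] [170 184 195]
200 100 [0.434 0.374 0.001] [ 97 104 111]
197
((590.2938842773438, 206.3267059326172), (115.55165100097656, 11.72343921661377), 84.66706848144531) [0.58905208 0.20121997 0.26529482]
```

View pics/w2.png

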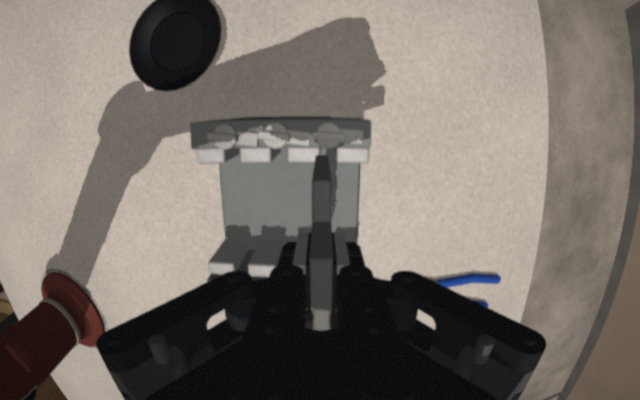

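The wrist view shows the cassette edge at (322,155) just above the slot 2 gap, between the white ribs (302,155) and (352,155). The screw heads are at (222,130), (275,130) and (328,130).

```bash
python3 - <<'E'
from h import *
np.set_printoptions(suppress=True,precision=4)
z=np.load('w2.npz'); W=z['W']; S=W.reshape(-1,3)
hx=np.array([.9953,-.0968]); hy=np.array([.0968,.9953]); o=np.array([.5439,.2270])
L=np.c_[(S[:,:2]-o)@hx,(S[:,:2]-o)@hy,S[:,2]]*1000
V,U=np.mgrid[0:400,0:640]; u=U.ravel(); v=V.ravel()
k=(L[:,2]>100)&(L[:,2]<113)&(L[:,1]>60)&(L[:,1]<140)&(abs(L[:,0])<130)&(v<150); A=L[k]
print('wall top rect local',cv2.minAreaRect(A[:,:2].astype(np.float32)),len(A))
k=(L[:,2]>88)&(L[:,2]<100)&(L[:,1]>50)&(L[:,1]<85)&(abs(L[:,0])<110)&(v<175)&(z['p'].reshape(-1,3).min(1)>120); A=L[k]
h,e=np.histogram(A[:,0],bins=np.arange(-110,111,5)); print('ribs hist',[(int(a),int(b)) for a,b in zip(e,h) if b])
print('rib y',np.percentile(A[:,1],[2,50,98]))
k=(L[:,2]>121)&(L[:,2]<140)&(L[:,1]>60)&(L[:,1]<130)&(abs(L[:,0])<130)&(v<150); A=L[k]
for c in(-52,0,52):
    B=A[abs(A[:,0]-c)<26]; print('bar',c,len(B),cv2.minAreaRect(B[:,:2].astype(np.float32)) if len(B)>4 else '')
k=(u>300)&(u<345)&(v>140)&(v<250)&(L[:,2]>140); A=L[k]
print('cass',len(A)); 
B=A[(A[:,2]>240)&(A[:,2]<275)]; print('top edge',cv2.minAreaRect(B[:,:2].astype(np.float32)),np.median(B,0))
B=A[A[:,2]<240]; 
for lo in range(150,270,15):
    q=A[(A[:,2]>=lo)&(A[:,2]<lo+15)]
    if len(q)>5: print(lo,len(q),'x',np.percentile(q[:,0],[5,95]),'ymax',np.percentile(q[:,1],[50,97]))
E
```

```text
wall top rect local ((2.0393600463867188, 93.9305419921875), (189.49539184570312, 29.619064331054688), 0.5242010951042175) 2500
ribs hist [(-95, 26), (-90, 55), (-85, 52), (-80, 53), (-75, 59), (-70, 57), (-65, 65), (-60, 11), (-45, 6), (-40, 66), (-35, 68), (-30, 69), (-25, 65), (-20, 70), (-15, 70), (-10, 41), (10, 57), (15, 78), (20, 67), (25, 77), (30, 80), (35, 73), (40, 34), (60, 17), (65, 67), (70, 77), (75, 74), (80, 64), (85, 73), (90, 74), (95, 14)]
rib y [61.6783 69.7432 77.4233]
bar -52 249 ((-49.664188385009766, 93.64210510253906), (10.69117546081543, 31.14511489868164), 83.00923156738281)
bar 0 275 ((1.8865900039672852, 92.46253967285156), (11.535503387451172, 30.72926902770996), 74.89387512207031)
bar 52 243 ((53.880859375, 93.99343872070312), (10.192481994628906, 28.158910751342773), 88.8895034790039)
cass 2204
top edge ((48.885704040527344, 64.79501342773438), (10.213284492492676, 31.91761016845703), 0.9192352294921875) [ 48.5801  70.4616 267.7268]
180 35 x [43.8524 52.5748] ymax [80.464 80.718]
195 54 x [43.8282 52.8338] ymax [80.4078 80.8989]
210 63 x [44.0065 52.7163] ymax [80.355  80.7646]
225 56 x [43.9425 52.9831] ymax [80.2296 80.444 ]
240 97 x [44.4142 53.2618] ymax [80.2343 80.6762]
255 927 x [44.1748 53.0408] ymax [70.178  80.3091]
```

Call:
step_arm(
  series=[
    [0.0048,-0.0048,-0.02,0,0,0,255],
    [0,0,-0.03,0,0,0,255],
    [0,0,-0.01,0,0,0,255],
    [0,0,0,0,0,0,255],
  ],
)

```text
clock: 5.92
eef_pos: [0.6034, 0.2558, 0.234]
orientation: [-0.002, 0.741, 0.671, -0.002]
wrist_force: [0.1, -0.7, -1.8]
finger_gap: 0.0089
gripper_force: 78.6
```

```bash
cat > chk.py <<'E'
from h import *
import sys
np.set_printoptions(suppress=True,precision=1)
c=float(sys.argv[1])
print(tool()[0].round(4)*1000)
p,d,m=cap('wrist'); W=wcloud(p,d,m); S=W.reshape(-1,3)
hx=np.array([.9953,-.0968]); hy=np.array([.0968,.9953]); o=np.array([.5439,.2270])
L=np.c_[(S[:,:2]-o)@hx,(S[:,:2]-o)@hy,S[:,2]]*1000
V,U=np.mgrid[0:400,0:640]; v=V.ravel()
k=(L[:,2]>88)&(L[:,2]<98)&(L[:,1]>58)&(L[:,1]<80)&(p.reshape(-1,3).min(1)>110); A=L[k]; x=A[:,0]
print('gap edges',np.percentile(x[(x<c)&(x>c-26)],98),np.percentile(x[(x>c)&(x<c+26)],2))
k=(L[:,2]>98)&(abs(L[:,0]-c)<12)&(L[:,1]>52)&(L[:,1]<85)&(p.reshape(-1,3).max(1)<110); A=L[k]
if len(A): print('cass x',np.percentile(A[:,0],[3,97]),'ymax',np.percentile(A[:,1],98),'ztop',np.percentile(A[:,2],[50,90]),len(A))
E
python3 chk.py 53
```

```text
[603.4 255.8 234. ]
gap edges 43.92767982330045 66.28899619138208
cass x [41.5 64.6] ymax 81.05178846230753 ztop [309.8 319.6] 3965
```

```bash
sed -i 's/k=(L\[:,2\]>98)/zt=float(sys.argv[2]); k=(L[:,2]>zt-25)\&(L[:,2]<zt+8)/' chk.py; python3 chk.py 53 209
```

```text
[604.  256.3 235.1]
gap edges 44.65462728625416 66.30167873977813
cass x [52.6 61.7] ymax 69.80639090386519 ztop [210.4 211.4] 817
```

Call:
step_arm(
  series=[
    [0,0,0,0,0,0,255],
    [0,0,0,0,0,0,255],
    [0,0,0,0,0,0,255],
    [0,0,0,0,0,0,255],
  ],
)

```text
clock: 6.52
eef_pos: [0.6034, 0.257, 0.2345]
orientation: [-0.002, 0.741, 0.672, -0.001]
wrist_force: [0.7, 0.2, -2.2]
finger_gap: 0.009
gripper_force: 78.6
```

```bash
python3 chk.py 53 209
```

```text
[603.4 257.  234.5]
gap edges 43.93024111984244 66.37607090035476
cass x [51.9 61.1] ymax 70.46738334665181 ztop [209.8 210.7] 839
```

Call:
step_arm(
  series=[
    [-0.0028,0.006,0,0,0,0,255],
    [0,0,-0.02,0,0,0,255],
    [0,0,-0.01,0,0,0,255],
    [0,0,0,0,0,0,255],
    [0,0,0,0,0,0,255],
  ],
)

```text
clock: 7.2
eef_pos: [0.6011, 0.263, 0.205]
orientation: [-0.002, 0.741, 0.672, -0.001]
wrist_force: [-0.3, 0.0, -0.8]
finger_gap: 0.0093
gripper_force: 78.5
```

```bash
python3 chk.py 53 180
```

```text
[601.1 263.  205. ]
gap edges 41.884900615505266 66.11664045682946
cass x [49.1 58.2] ymax 76.21975479528069 ztop [180.5 181.7] 1080
```

Call:
step_arm(
  series=[
    [0,0,-0.015,0,0,0,255],
    [0,0,-0.02,0,0,0,255],
    [0,0,-0.02,0,0,0,255],
    [0,0,-0.01,0,0,0,255],
    [0,0,0,0,0,0,255],
  ],
)

```text
clock: 7.88
eef_pos: [0.6001, 0.2628, 0.1384]
orientation: [-0.002, 0.741, 0.672, -0.002]
wrist_force: [0.2, -1.0, -2.3]
finger_gap: 0.0094
gripper_force: 78.5
```

Call:
step_arm(
  series=[
    [0,0,-0.005,0,0,0,255],
    [0,0,-0.004,0,0,0,255],
    [0,0,0,0,0,0,255],
  ],
)

```text
clock: 8.25
eef_pos: [0.6005, 0.2629, 0.1303]
orientation: [-0.002, 0.741, 0.672, -0.001]
wrist_force: [-0.5, -0.1, -1.8]
finger_gap: 0.0092
gripper_force: 78.6
```

Call:
step_arm(
  series=[
    [0,0,-0.002,0,0,0,255],
    [0,0,0,0,0,0,100],
    [0,0,0,0,0,0,100],
    [0,0,0,0,0,0,100],
  ],
)

```text
clock: 8.75
eef_pos: [0.6007, 0.263, 0.1285]
orientation: [-0.002, 0.741, 0.672, -0.001]
wrist_force: [0.3, -0.7, 1.0]
finger_gap: 0.052
gripper_force: 0.0
```

Call:
step_arm(
  series=[
    [0,0,0.03,0,0,0,100],
    [0,0,0.04,0,0,0,100],
    [0,0,0.05,0,0,0,60],
    [0,-0.03,0.03,0,0,0,60],
    [0,-0.05,0,0,0,0,60],
  ],
)

```text
clock: 9.38
eef_pos: [0.602, 0.1848, 0.2815]
orientation: [-0.001, 0.739, 0.674, 0.002]
wrist_force: [0.3, -1.8, -1.2]
finger_gap: 0.0654
gripper_force: 0.0
```

```bash
python3 - <<'E'
from h import *
np.set_printoptions(suppress=True,precision=4)
p,d,m=cap('top'); W=cloud(p,d,m); S=W.reshape(-1,3)
hx=np.array([.9953,-.0968]); hy=np.array([.0968,.9953]); o=np.array([.5439,.2270])
L=np.c_[(S[:,:2]-o)@hx,(S[:,:2]-o)@hy,S[:,2]]*1000
k=(abs(L[:,0]-53)<11)&(abs(L[:,1])<56)&(L[:,2]>85); A=L[k]; print(len(A),np.percentile(A,[5,50,95],0))
cv2.imwrite('pics/t3.png',np.hstack([cv2.resize(p[180:260,195:275],(400,400),interpolation=2),cv2.resize(p[180:260,335:415],(400,400),interpolation=2)]))
# rear tab + offcut
k=(S[:,2]>.11)&(abs(S[:,1]+.25)<.06)&(abs(S[:,0]-.62)<.04)&(S[:,2]<.16); A=S[k]; print('tab',len(A))
if len(A)>10:
    t=A[A[:,2]>.13]; print(t.mean(0),t.min(0),t.max(0)); b=A[(A[:,2]<.12)]; print('mid',b.mean(0))
E
```

```text
314 [[ 43.803  -53.3396  99.9601]
 [ 53.4664 -26.7019 607.8433]
 [ 62.8657   4.5312 617.694 ]]
tab 54
[ 0.618  -0.2612  0.137 ] [ 0.6118 -0.2731  0.13  ] [ 0.6249 -0.248   0.1429]
mid [ 0.6114 -0.256   0.1143]
```

View pics/t3.png

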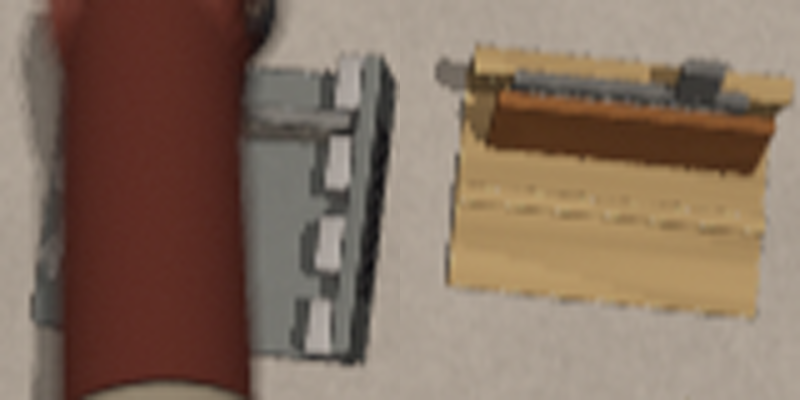

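The cassette sits in slot 2 (gap row at (300,118) in the crop) and the rear cassette and offcut are undisturbed. Next is the rear cassette.

Call:
step_arm(
  series=[
    [0.004,-0.05,-0.005,0,0,0,60],
    [0.004,-0.058,-0.005,0,0,0,60],
    [0.004,-0.058,-0.005,0,0,0,60],
    [0.004,-0.058,-0.005,0,0,0,60],
    [0.004,-0.058,-0.005,0.009,0.087,0,60],
  ],
)

```text
clock: 10.05
eef_pos: [0.6196, -0.1003, 0.2539]
orientation: [-0.036, 0.74, 0.671, -0.031]
wrist_force: [1.8, 0.0, 0.4]
finger_gap: 0.0656
gripper_force: 0.0
```

Call:
step_arm(
  series=[
    [0.004,-0.058,-0.005,0.009,0.087,0,60],
    [0.004,-0.058,-0.01,0.009,0.087,0,60],
    [0.008,-0.045,-0.02,0,0,0,60],
    [0,0,0,0,0,0,60],
    [0,0,0,0,0,0,60],
  ],
)

```text
clock: 10.68
eef_pos: [0.6368, -0.2593, 0.218]
orientation: [-0.1, 0.734, 0.666, -0.088]
wrist_force: [-0.1, 0.0, 0.5]
finger_gap: 0.0655
gripper_force: 0.0
```

```bash
python3 - <<'E'
from h import *
R=target(-.0995,.262); g=np.array([.6149,-.260,.1196]); a=-R.as_matrix()[:,2]
go(g+.09*a,R); go(g,R)
p,d,m=cap('wrist'); W=wcloud(p,d,m); S=W.reshape(-1,3)
k=(S[:,2]>.1)&(S[:,2]<.16)&(abs(S[:,1]+.25)<.045)&(abs(S[:,0]-.62)<.03); A=S[k]
for lo in np.arange(.1,.15,.008):
    q=A[(A[:,2]>=lo)&(A[:,2]<lo+.008)]
    if len(q)>8: print(lo.round(3),len(q),np.percentile(q[:,:2],[4,50,96],0).round(4).tolist())
E
```

```text
shift [ 0.0013 -0.003  -0.0115] rotvec [-0.0039 -0.0048 -0.0013]
shift [-0.0219 -0.0007 -0.0984] rotvec [-0.0039 -0.0048 -0.0013]
0.1 34 [[0.6097, -0.2496], [0.6137, -0.2487], [0.6186, -0.2481]]
0.108 22 [[0.6115, -0.2496], [0.6157, -0.249], [0.6201, -0.2486]]
0.116 36 [[0.6138, -0.2498], [0.6186, -0.249], [0.6223, -0.2486]]
0.124 41 [[0.6146, -0.2508], [0.6192, -0.2493], [0.6247, -0.2486]]
0.132 489 [[0.6162, -0.2743], [0.6207, -0.2612], [0.6253, -0.2495]]
```

Call:
step_arm(
  series=[
    [0.002,-0.003,-0.03,0,0,0,60],
    [-0.01,0.0003,-0.028,0,0,0,60],
    [-0.0118,0.0005,-0.0404,0,0,0,60],
    [0,0,0,0,0,0,60],
  ],
)

```text
clock: 11.22
eef_pos: [0.6152, -0.259, 0.118]
orientation: [-0.103, 0.733, 0.666, -0.089]
wrist_force: [0.4, -0.3, 0.3]
finger_gap: 0.0654
gripper_force: 0.0
```

Call:
step_arm(
  series=[
    [0,0,0,0,0,0,150],
    [0,0,0,0,0,0,255],
    [0,0,0,0,0,0,255],
    [0,0,0,0,0,0,255],
  ],
  squeeze=80,
)

```text
clock: 11.72
eef_pos: [0.6176, -0.2626, 0.1214]
orientation: [-0.098, 0.734, 0.666, -0.088]
wrist_force: [0.8, -0.3, 4.2]
finger_gap: 0.0091
gripper_force: 78.1
```

Call:
step_arm(
  series=[
    [0.005,-0.0005,0.02,0,0,0,255],
    [0.005,-0.0005,0.02,0,0,0,255],
    [0.006,-0.0005,0.024,0,0,0,255],
    [0.006,-0.0005,0.024,0,0,0,255],
    [0.005,-0.0005,0.024,0,0,0,255],
  ],
)

```text
clock: 12.35
eef_pos: [0.6439, -0.2647, 0.2321]
orientation: [-0.1, 0.734, 0.666, -0.089]
wrist_force: [-0.1, -0.1, -1.6]
finger_gap: 0.0088
gripper_force: 78.2
```

Call:
step_arm(
  series=[
    [0,0,0.04,0,0,0,255],
    [-0.01,0,0.025,0,0,0,255],
    [0,0,0,-0.009,-0.086,0,255],
    [0,0,0,-0.008,-0.085,0,255],
    [0,0,0,-0.008,-0.085,0,255],
  ],
)

```text
clock: 12.98
eef_pos: [0.6326, -0.2648, 0.2968]
orientation: [-0.004, 0.741, 0.671, -0.002]
wrist_force: [-0.2, -0.4, -2.1]
finger_gap: 0.0087
gripper_force: 78.3
```

```bash
python3 - <<'E'
from h import *
print(tool()[0])
p,d,m=cap('scene'); cv2.imwrite('pics/s4.png',cv2.resize(p[120:280,200:460],(780,480)))
E
```

```text
[ 0.63262751 -0.26483567  0.29678943]
```

View pics/s4.png

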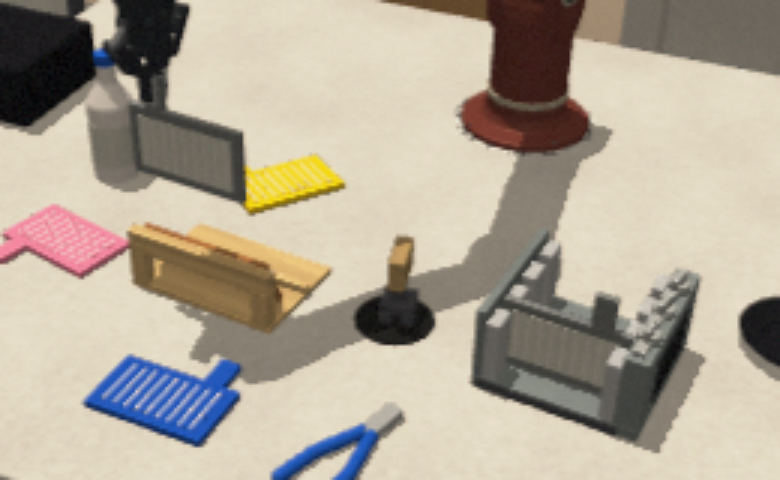

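The rear cassette is held at (190,150), the offcut leans on the fence, and the first cassette is seated in the housing. Next I carry this one to slot 0.

Call:
step_arm(
  series=[
    [-0.016,0.045,0,0,0,0,255],
    [-0.016,0.053,0,0,0,0,255],
    [-0.016,0.053,0,0,0,0,255],
    [-0.016,0.053,0,0,0,0,255],
    [-0.016,0.053,0,0,0,0,255],
  ],
)

```text
clock: 13.65
eef_pos: [0.5524, -0.0063, 0.2969]
orientation: [-0.005, 0.741, 0.672, -0.003]
wrist_force: [-0.3, 1.1, -1.6]
finger_gap: 0.009
gripper_force: 78.6
```

Call:
step_arm(
  series=[
    [-0.016,0.053,0,0,0,0,255],
    [-0.016,0.053,0,0,0,0,255],
    [-0.016,0.053,0,0,0,0,255],
    [-0.015,0.042,0,0,0,0,255],
    [0,0,-0.02,0,0,0,255],
  ],
)

```text
clock: 14.28
eef_pos: [0.4892, 0.1987, 0.2776]
orientation: [-0.006, 0.738, 0.675, -0.001]
wrist_force: [-0.5, -0.8, -2.0]
finger_gap: 0.0089
gripper_force: 78.6
```

Call:
step_arm(
  series=[
    [0,0,-0.02,0,0,0,255],
    [0,0,0,0,0,0,255],
    [0,0,0,0,0,0,255],
    [0,0,0,0,0,0,255],
  ],
)

```text
clock: 14.78
eef_pos: [0.4914, 0.1931, 0.2579]
orientation: [-0.004, 0.741, 0.672, -0.002]
wrist_force: [-0.7, 0.1, -0.4]
finger_gap: 0.0089
gripper_force: 78.6
```

```bash
python3 - <<'E'
from h import *
go([.4899,.1931,.235],target(-.093,0))
E
python3 chk.py -50 230
```

```text
shift [-0.0015 -0.     -0.0229] rotvec [-0.0038 -0.008   0.0053]
[491.4 193.1 257.9]
gap edges -61.78949131052678 -37.9595481253647
cass x [-53.7 -44.4] ymax 75.30560838074234 ztop [232.  232.9] 938
```

Call:
step_arm(
  series=[
    [-0.001,0.0006,-0.02,0,0,0,255],
    [0,0,-0.02,0,0,0,255],
    [0,0,-0.01,0,0,0,255],
    [0,0,0,0,0,0,255],
    [0,0,0,0,0,0,255],
  ],
)

```text
clock: 15.45
eef_pos: [0.4905, 0.194, 0.2078]
orientation: [-0.004, 0.741, 0.672, -0.002]
wrist_force: [-0.3, -0.7, -0.4]
finger_gap: 0.009
gripper_force: 78.5
```

```bash
python3 chk.py -50 182
```

```text
[490.5 194.  207.8]
gap edges -61.28496860778666 -38.37884627986407
cass x [-54.7 -45.4] ymax 76.16759578820918 ztop [181.9 182.8] 974
```

Call:
step_arm(
  series=[
    [0,0,-0.015,0,0,0,255],
    [0,0,-0.02,0,0,0,255],
    [0,0,-0.02,0,0,0,255],
    [0,0,-0.012,0,0,0,255],
    [0,0,0,0,0,0,255],
  ],
)

```text
clock: 16.12
eef_pos: [0.4892, 0.1936, 0.139]
orientation: [-0.005, 0.741, 0.672, -0.004]
wrist_force: [0.4, 0.1, -0.7]
finger_gap: 0.009
gripper_force: 78.5
```

Call:
step_arm(
  series=[
    [0,0,-0.005,0,0,0,255],
    [0,0,-0.004,0,0,0,255],
    [0,0,-0.001,0,0,0,255],
    [0,0,0,0,0,0,255],
  ],
)

```text
clock: 16.62
eef_pos: [0.4904, 0.1941, 0.1312]
orientation: [-0.004, 0.741, 0.672, -0.002]
wrist_force: [-1.4, -0.9, 4.9]
finger_gap: 0.0091
gripper_force: 79.6
```

Contact with the slot floor is felt. I release and rise, then look at the key and the seated cassettes.

Call:
step_arm(
  series=[
    [0,0,0,0,0,0,110],
    [0,0,0,0,0,0,110],
    [0,0,0,0,0,0,110],
  ],
)

```text
clock: 17.0
eef_pos: [0.4898, 0.1939, 0.1299]
orientation: [-0.004, 0.741, 0.672, -0.002]
wrist_force: [0.0, -0.3, 0.4]
finger_gap: 0.0489
gripper_force: 0.0
```

Call:
step_arm(
  series=[
    [0,0,0.03,0,0,0,110],
    [0,0,0.04,0,0,0,110],
    [0,-0.02,0.05,0,0,0,60],
    [0,-0.06,0.02,0,0,0,60],
    [0,-0.06,0,0,0,0,60],
  ],
)

```text
clock: 17.62
eef_pos: [0.4911, 0.0535, 0.2718]
orientation: [-0.003, 0.74, 0.672, -0.0]
wrist_force: [0.7, -0.6, 0.0]
finger_gap: 0.0653
gripper_force: 0.0
```

Call:
step_arm(
  series=[
    [0,-0.06,0,0,0,0,60],
    [0,-0.06,0,0,0,0,60],
    [0,0,0,0,0,0,60],
  ],
)

```text
clock: 18.0
eef_pos: [0.4889, -0.0721, 0.2702]
orientation: [-0.003, 0.745, 0.667, -0.003]
wrist_force: [0.3, 0.4, -0.4]
finger_gap: 0.0652
gripper_force: 0.0
```

```bash
python3 - <<'E'
from h import *
np.set_printoptions(suppress=True,precision=4)
p,d,m=cap('top'); W=cloud(p,d,m); S=W.reshape(-1,3)
cv2.imwrite('pics/t5.png',np.hstack([cv2.resize(p[180:260,195:275],(400,400),interpolation=2),cv2.resize(p[180:260,275:355],(400,400),interpolation=2)]))
hx=np.array([.9953,-.0968]); hy=np.array([.0968,.9953]); o=np.array([.5439,.2270])
L=np.c_[(S[:,:2]-o)@hx,(S[:,:2]-o)@hy,S[:,2]]*1000
for c in(-51,52):
    k=(abs(L[:,0]-c)<12)&(abs(L[:,1])<56)&(L[:,2]>90)&(L[:,2]<114); A=L[k]; 
    if len(A)>9: print(c,len(A),np.percentile(A,[5,50,95],0).tolist())
print(tool()[0])
k=(abs(S[:,0]-.545)<.07)&(abs(S[:,1])<.07)&(S[:,2]>.085)&(S[:,2]<.115); A=S[k]; print('key',len(A),cv2.minAreaRect((A[:,:2]*1000).astype(np.float32)) if len(A)>9 else '')
E
```

```text
-51 98 [[-56.9327011381334, -50.42652486415161, 95.14553263370475], [-52.63156391199112, 12.423690069942463, 103.6985539247074], [-47.49254007205473, 50.89796091609615, 108.36681558503959]]
52 111 [[46.49175844691041, -49.04107529951132, 93.19307776687003], [50.21081287320739, -8.737755000997465, 103.71177432652634], [56.285586706001865, 38.93261446390561, 110.80573351939726]]
[ 0.4894 -0.0682  0.2698]
key 132 ((545.5045776367188, 5.648704528808594), (58.6768913269043, 21.767433166503906), 11.687408447265625)
```

View pics/t5.png

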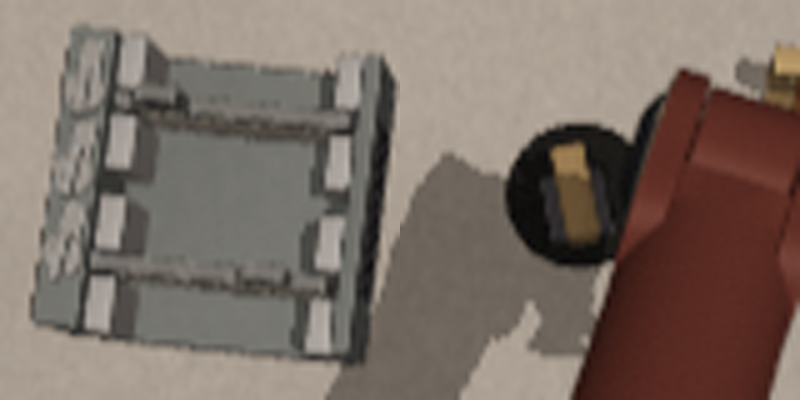

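Both cassettes are down (rows at (230,118) and (210,275); tops measured at 104 mm) and the key stands on the mat at (575,195), unmoved. Next I fetch the key.

Call:
step_arm(
  series=[
    [0.011,0.015,0,0,0,0.17,60],
    [0.011,0.015,0,0,0,0.17,60],
    [0.011,0.015,0,0,0,0.17,60],
    [0.011,0.015,0,0,0,0.17,60],
    [0.011,0.015,0,0,0,0.17,60],
  ],
)

```text
clock: 18.68
eef_pos: [0.5449, 0.0126, 0.2694]
orientation: [-0.004, 0.394, 0.919, -0.004]
wrist_force: [-0.2, -0.2, 0.4]
finger_gap: 0.0653
gripper_force: 0.0
```

Call:
step_arm(
  series=[
    [0,0,-0.01,0,0,0.17,60],
    [0,0,-0.01,0,0,0.17,60],
    [0,0,-0.01,0,0,0.17,60],
    [0,0,-0.01,0,0,0.17,60],
    [0,0,-0.01,0,0,0.17,60],
  ],
)

```text
clock: 19.3
eef_pos: [0.5446, 0.0121, 0.2192]
orientation: [-0.001, -0.02, 1.0, -0.004]
wrist_force: [0.9, 0.1, -0.1]
finger_gap: 0.0653
gripper_force: 0.0
```

Call:
step_arm(
  series=[
    [0,0,-0.02,0,0,0.17,60],
    [0,0,0,0,0,0,60],
    [0,0,0,0,0,0,60],
  ],
)

```text
clock: 19.68
eef_pos: [0.5451, 0.0107, 0.2002]
orientation: [-0.0, -0.1, 0.995, -0.005]
wrist_force: [0.6, -0.0, 0.5]
finger_gap: 0.0652
gripper_force: 0.0
```

```bash
cat > key.py <<'E'
from h import *
p,d,m=cap('wrist'); W=wcloud(p,d,m); S=W.reshape(-1,3)
k=(abs(S[:,0]-.545)<.07)&(abs(S[:,1])<.07)&(S[:,2]>.088)&(S[:,2]<.112)&(p.reshape(-1,3)[:,2]>p.reshape(-1,3)[:,0]*1.3); A=S[k]
print('key',len(A),cv2.minAreaRect((A[:,:2]*1000).astype(np.float32)),np.median(A[:,2]))
c=cv2.minAreaRect((A[:,:2]*1000).astype(np.float32))
cv2.imwrite('pics/w6.png',p)
go([c[0][0]/1e3,c[0][1]/1e3,.079],target(np.radians(101.7),0))
E
python3 key.py
```

```text
key 2079 ((546.2213745117188, 5.423763275146484), (59.19911193847656, 21.470623016357422), 10.324699401855469) 0.10092914475521578
shift [ 0.0009 -0.0051 -0.1215] rotvec [0.0096 0.0011 0.0036]
```

Call:
step_arm(
  series=[
    [0.001,-0.005,-0.02,0.0096,0.001,-0.012,60],
    [0,0,-0.04,0,0,0,60],
    [0,0,-0.04,0,0,0,60],
    [0,0,-0.0215,0,0,0,60],
    [0,0,0,0,0,0,60],
  ],
)

```text
clock: 20.35
eef_pos: [0.5453, 0.0049, 0.0775]
orientation: [-0.002, -0.094, 0.996, -0.0]
wrist_force: [-1.0, -0.4, 0.8]
finger_gap: 0.0652
gripper_force: 0.0
```

Call:
step_arm(
  series=[
    [0,0,0,0,0,0,130],
    [0,0,0,0,0,0,255],
    [0,0,0,0,0,0,255],
    [0,0,0,0,0,0,255],
  ],
  squeeze=100,
)

```text
clock: 20.85
eef_pos: [0.5469, 0.0049, 0.0798]
orientation: [0.001, -0.095, 0.996, -0.0]
wrist_force: [-1.0, 0.5, 6.6]
finger_gap: 0.021
gripper_force: 98.4
```

```bash
python3 - <<'E'
from h import *
p,R=tool(); print(p,R.as_matrix().round(4).tolist(),np.degrees(np.arctan2(R.as_matrix()[1,1],R.as_matrix()[0,1])), r.get_state()['joint_positions'])
E
```

```text
[0.5469267  0.00485728 0.07975231] [[-0.9821, -0.1882, 0.0018], [-0.1882, 0.9821, -0.0], [-0.0017, -0.0003, -1.0]] 100.84766889052703 [-0.00524894  0.68207943 -0.06751517  1.89325586  0.07947022  0.56705465
  1.63543574]
```

Call:
step_arm(
  series=[
    [0,0,0.03,0,0,0,255],
    [0,0,0.05,0,0,0,255],
    [0,0,0.055,0,0,0,255],
    [0,0,0.055,0,0,0,255],
    [0.018,0.048,0.01,0,0,-0.06,255],
  ],
)

```text
clock: 21.48
eef_pos: [0.5654, 0.0465, 0.2827]
orientation: [0.003, -0.058, 0.998, -0.003]
wrist_force: [2.9, 0.2, -3.3]
finger_gap: 0.0211
gripper_force: 98.2
```

Call:
step_arm(
  series=[
    [0.02,0.053,0,0,0,-0.06,255],
    [0.02,0.053,0,0,0,-0.06,255],
    [0.02,0.053,0,0,0,-0.06,255],
    [0.02,0.053,0,0,0,-0.07,255],
    [0.02,0.05,0,0,0,0,255],
  ],
)

```text
clock: 22.1
eef_pos: [0.6634, 0.3163, 0.277]
orientation: [-0.002, 0.06, 0.998, -0.001]
wrist_force: [2.3, -1.3, -2.6]
finger_gap: 0.0212
gripper_force: 98.2
```

Call:
step_arm(
  series=[
    [0.002,0,0,0,0,0,255],
    [0,0,0,0,0,0,255],
    [0,0,0,0,0,0,255],
    [0,0,0,0,0,0,255],
  ],
)

```text
clock: 22.6
eef_pos: [0.666, 0.3129, 0.2789]
orientation: [-0.0, 0.061, 0.998, -0.0]
wrist_force: [0.9, 0.0, -3.3]
finger_gap: 0.0211
gripper_force: 98.9
```

```bash
cat > head.py <<'E'
from h import *
import sys
np.set_printoptions(suppress=True,precision=4)
p,d,m=cap('wrist'); W=wcloud(p,d,m); S=W.reshape(-1,3); np.savez('wh.npz',p=p,W=W)
if len(sys.argv)>1: cv2.imwrite(sys.argv[1],p)
P,R=tool(); M=R.as_matrix(); print(P,'keyyaw',np.degrees(np.arctan2(M[1,1],M[0,1]))-90,'tilt',M[:2,2], 'q7',r.get_state()['joint_positions'][6])
for nm,c in(('h0',(.5035,.325)),('h1',(.555,.320)),('h2',(.6066,.3154))):
    D=np.hypot(S[:,0]-c[0],S[:,1]-c[1])
    A=S[(D<.024)&(S[:,2]>.1255)&(S[:,2]<.134)]
    B=S[(D<.024)&(S[:,2]>.115)&(S[:,2]<.123)]
    if len(A)>20: q=cv2.minAreaRect((A[:,:2]*1000).astype(np.float32)); print(nm,'bar',len(A),q,np.median(A[:,2]))
    if len(A)>20:
        e=A[:,:2]-A[:,:2].mean(0); w,v=np.linalg.eigh(e.T@e); print('   pca yaw',np.degrees(np.arctan(v[1,1]/v[0,1])),A[:,:2].mean(0))
    if len(B)>20: print('   shoulder',len(B),cv2.minEnclosingCircle((B[:,:2]*1000).astype(np.float32)))
E
python3 head.py pics/w7.png
```

```text
[0.666  0.3133 0.2789] keyyaw -7.00716816427142 tilt [-0.0009 -0.0001] q7 0.9695920383058642
h0 bar 207 ((505.77716064453125, 322.7442626953125), (7.564882278442383, 24.558984756469727), 77.3958740234375) 0.1291529979240521
   pca yaw -12.890993928434627 [0.5064 0.3228]
   shoulder 434 ((508.93841552734375, 322.45269775390625), 18.074846267700195)
h1 bar 276 ((554.8555908203125, 318.6708679199219), (7.659975051879883, 30.391477584838867), 76.70370483398438) 0.1291780101484633
   pca yaw -13.210720831350692 [0.5551 0.3185]
   shoulder 513 ((554.4452514648438, 317.5341796875), 23.649444580078125)
h2 bar 295 ((606.4085693359375, 313.5184631347656), (7.144669532775879, 28.60948944091797), 82.73200225830078) 0.1292124397790249
   pca yaw -7.231496427248005 [0.6064 0.3135]
   shoulder 482 ((606.5758056640625, 314.9981384277344), 23.92648696899414)
```

View pics/w7.png

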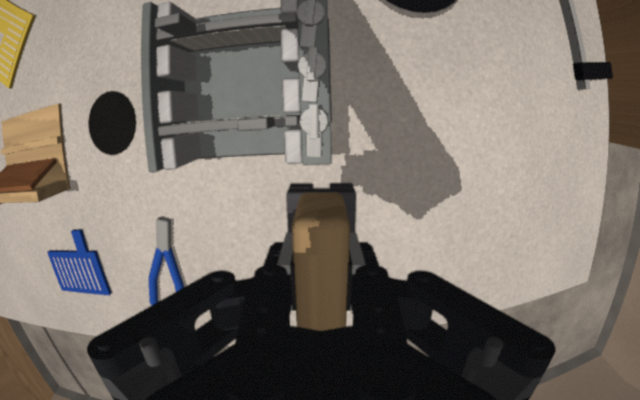

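The view shows the key in hand at (320,250) with the heads at (312,120), (310,65) and (312,10). The mat at (112,122) is free and the pliers, dish and look-alikes are untouched. Next I move over head 2.

Call:
step_arm(
  series=[
    [-0.03,0.0003,0,0,0,0,255],
    [-0.0298,0.0003,0,0,0,0,255],
    [0,0,-0.03,0,0,0,255],
    [0,0,-0.025,0,0,0,255],
    [0,0,0,0,0,0,255],
  ],
)

```text
clock: 23.28
eef_pos: [0.6046, 0.3139, 0.2213]
orientation: [-0.003, 0.061, 0.998, -0.001]
wrist_force: [0.4, -0.4, -2.9]
finger_gap: 0.021
gripper_force: 98.6
```

Call:
step_arm(
  series=[
    [0,0,0,0,0,0,255],
    [0,0,0,0,0,0,255],
  ],
)

```text
clock: 23.52
eef_pos: [0.6069, 0.3155, 0.225]
orientation: [0.001, 0.06, 0.998, 0.001]
wrist_force: [0.4, 0.1, -2.8]
finger_gap: 0.0205
gripper_force: 98.6
```

```bash
python3 head.py; python3 - <<'E'
from h import *
z=np.load('wh.npz'); S=z['W'].reshape(-1,3); P,R=tool()
A=S[(np.hypot(S[:,0]-P[0],S[:,1]-P[1])<.05)]
for lo in (.15,.16,.165,.17):
    B=A[(A[:,2]>lo)&(A[:,2]<lo+.005)]
    if len(B)>10: print('foot?',lo,len(B),B.min(0),B.max(0))
E
```

```text
[0.6067 0.3155 0.2248] keyyaw -6.919498640058407 tilt [0.0011 0.0015] q7 0.9243209182124782
h0 bar 408 ((503.072509765625, 323.1996154785156), (7.427471160888672, 30.010929107666016), 77.9087142944336) 0.12918853134564623
   pca yaw -12.626785733610701 [0.5036 0.3233]
   shoulder 728 ((508.73712158203125, 322.8546142578125), 18.677230834960938)
h1 bar 403 ((554.8677978515625, 318.33319091796875), (7.531649589538574, 29.84398651123047), 75.95025634765625) 0.12923397993198263
   pca yaw -13.179354797835522 [0.5546 0.3185]
   shoulder 770 ((555.05224609375, 318.6637268066406), 23.921728134155273)
h2 bar 58 ((593.5184326171875, 315.11859130859375), (6.701891899108887, 3.8986756801605225), 83.32865142822266) 0.12886679680767998
   pca yaw 85.42307200473343 [0.5934 0.3152]
   shoulder 96 ((592.0772705078125, 314.4094543457031), 11.14848518371582)
foot? 0.15 68 [0.58416877 0.29827142 0.15000766] [0.58922751 0.33879637 0.15481343]
foot? 0.16 115 [0.58392959 0.29776303 0.16003869] [0.58937251 0.33876433 0.16496949]
foot? 0.165 125 [0.58398487 0.29772118 0.16502358] [0.58898859 0.33836914 0.16998956]
foot? 0.17 728 [0.58389523 0.29463859 0.17003801] [0.61372914 0.3391775  0.17499851]
```

Call:
step_arm(
  series=[
    [-0.001,-0.002,0,0,0,0,255],
    [0,0,-0.01,0,0,0,255],
    [0,0,-0.004,0,0,0,255],
    [0,0,0,0,0,0,255],
    [0,0,0,0,0,0,255],
  ],
)

```text
clock: 24.2
eef_pos: [0.6052, 0.3133, 0.2093]
orientation: [-0.001, 0.06, 0.998, 0.0]
wrist_force: [1.2, 0.2, -3.4]
finger_gap: 0.021
gripper_force: 98.8
```

Call:
step_arm(
  series=[
    [0,0,-0.005,0,0,0,255],
    [0,0,-0.004,0,0,0,255],
    [0,0,0,0,0,0,255],
  ],
)

```text
clock: 24.58
eef_pos: [0.6047, 0.313, 0.1996]
orientation: [-0.001, 0.06, 0.998, -0.0]
wrist_force: [0.3, -0.1, -2.9]
finger_gap: 0.0207
gripper_force: 98.8
```

Call:
step_arm(
  series=[
    [0,0,-0.003,0,0,0,255],
    [0,0,0,0,0,-0.1,255],
    [0,0,0,0,0,-0.15,255],
    [0,0,0,0,0,-0.15,255],
    [0,0,0,0,0,0,255],
  ],
)

```text
clock: 25.2
eef_pos: [0.6049, 0.3137, 0.1971]
orientation: [-0.001, 0.256, 0.967, 0.0]
wrist_force: [0.2, 0.1, -3.5]
finger_gap: 0.0207
gripper_force: 98.8
```

```bash
python3 - <<'E'
from h import *
P,R=tool(); M=R.as_matrix(); s=r.get_state(); print(P,np.degrees(np.arctan2(M[1,1],M[0,1]))-90,M[:2,2],s['wrist_force'],s['moment'],s['joint_positions'][6])
E
```

```text
[0.60494536 0.31372747 0.19710112] -29.706546702145296 [-0.00089613  0.0008284 ] [ 0.16486932  0.05432665 -3.48457984] [ 0.101      -0.08551917  0.00979054] 0.5913026795596656
```

Call:
step_arm(
  series=[
    [0.0005,0,0,0,0,-0.155,255],
    [0,0,0,0,0,-0.155,255],
    [0,0,0,0,0,-0.155,255],
    [0,0,0,0,0,-0.155,255],
    [0,0,0,0,0,0,255],
  ],
)

```text
clock: 25.82
eef_pos: [0.6055, 0.3141, 0.1972]
orientation: [-0.001, 0.538, 0.843, 0.001]
wrist_force: [0.2, 1.6, -3.0]
finger_gap: 0.021
gripper_force: 98.8
```

Call:
step_arm(
  series=[
    [0,0,0,0,0,-0.155,255],
    [0,0,0,0,0,-0.155,255],
    [0,0,0,0,0,-0.155,255],
    [0,0,0,0,0,-0.12,255],
    [0,0,0,0,0,0,255],
  ],
)

```text
clock: 26.45
eef_pos: [0.606, 0.3139, 0.1974]
orientation: [-0.0, 0.758, 0.652, 0.001]
wrist_force: [1.2, 1.2, -2.7]
finger_gap: 0.0211
gripper_force: 98.8
```

```bash
cat > st.py <<'E'
from h import *
P,R=tool(); M=R.as_matrix(); s=r.get_state(); print(P,'keyyaw',np.degrees(np.arctan2(M[1,1],M[0,1]))-90,M[:2,2],s['wrist_force'],s['moment'],s['joint_positions'][6],s['finger_gap'])
E
python3 st.py
```

```text
[0.60596354 0.31394773 0.19742055] keyyaw -98.58080187268472 [0.00151004 0.00239003] [ 1.20164037  1.21178098 -2.7385047 ] [ 0.30210992 -0.41350282  0.106945  ] -0.4138672854942171 0.021088148028844175
```

Call:
step_arm(
  series=[
    [0,0,0,0,0,-0.06,255],
    [0,0,0,0,0,0,255],
    [0,0,0,0,0,0.05,255],
    [0,0,0,0,0,0,255],
  ],
)

```text
clock: 26.95
eef_pos: [0.6054, 0.3123, 0.1974]
orientation: [-0.0, 0.763, 0.647, -0.0]
wrist_force: [0.0, -0.5, -2.8]
finger_gap: 0.021
gripper_force: 99.0
```

Call:
step_arm(
  series=[
    [0,0,0.01,0,0,0,255],
    [0,0,0.02,0,0,0,255],
    [0,0,0.04,0,0,0,255],
    [0,0,0,0,0,0,255],
    [0,0,0,0,0,0,255],
  ],
)

```text
clock: 27.58
eef_pos: [0.6046, 0.3129, 0.2667]
orientation: [-0.001, 0.763, 0.646, -0.001]
wrist_force: [0.2, 0.1, -3.3]
finger_gap: 0.0208
gripper_force: 99.1
```

```bash
python3 head.py; python3 - <<'E'
from h import *
p,d,m=cap('top'); W=cloud(p,d,m);S=W.reshape(-1,3)
P,R=tool()
E
```

```text
[0.6043 0.3129 0.2659] keyyaw -99.43904049207856 tilt [-0.0035  0.0003] q7 -0.45143999884569885
h0 bar 258 ((503.6511535644531, 323.5838928222656), (8.14886474609375, 29.991418838500977), 77.03742980957031) 0.12902564856342894
   pca yaw -14.204535098582074 [0.5043 0.3236]
   shoulder 392 ((508.2342834472656, 322.85076904296875), 18.759450912475586)
h1 bar 260 ((554.6698608398438, 318.5423889160156), (7.007270812988281, 29.509767532348633), 78.26020050048828) 0.129190963528391
   pca yaw -11.687299364339342 [0.555  0.3189]
   shoulder 448 ((554.6378173828125, 318.9058837890625), 23.294429779052734)
h2 bar 128 ((606.8286743164062, 321.15740966796875), (14.69289779663086, 6.516133785247803), 85.90272521972656) 0.129335928944855
   pca yaw 85.85105288679101 [0.6069 0.3213]
   shoulder 209 ((601.7484741210938, 318.43243408203125), 16.647815704345703)
```

Screw 2 reads about 1.55 rad (bar at -94°). Next is head 0.

Call:
step_arm(
  series=[
    [-0.0102,0.001,0,0,0,0.152,255],
    [-0.0102,0.001,0,0,0,0.152,255],
    [-0.0102,0.001,0,0,0,0.152,255],
    [-0.0102,0.001,0,0,0,0.152,255],
    [-0.0102,0.001,0,0,0,0.152,255],
  ],
)

```text
clock: 28.3
eef_pos: [0.5534, 0.3178, 0.2657]
orientation: [-0.001, 0.466, 0.885, -0.001]
wrist_force: [0.4, -0.2, -3.7]
finger_gap: 0.0209
gripper_force: 98.9
```

Call:
step_arm(
  series=[
    [-0.0102,0.001,0,0,0,0.152,255],
    [-0.0102,0.001,0,0,0,0.152,255],
    [-0.0102,0.001,0,0,0,0.152,255],
    [-0.0102,0.001,0,0,0,0.152,255],
    [-0.0102,0.001,0,0,0,0.147,255],
  ],
)

```text
clock: 28.92
eef_pos: [0.5025, 0.3226, 0.2659]
orientation: [-0.002, 0.108, 0.994, -0.001]
wrist_force: [0.1, 0.7, -2.4]
finger_gap: 0.021
gripper_force: 98.9
```

Call:
step_arm(
  series=[
    [0,0,-0.03,0,0,0,255],
    [0,0,-0.01,0,0,0,255],
    [0,0,0,0,0,0,255],
    [0,0,0,0,0,0,255],
    [0,0,0,0,0,0,255],
  ],
)

```text
clock: 29.55
eef_pos: [0.5041, 0.3234, 0.2281]
orientation: [0.0, 0.11, 0.994, 0.001]
wrist_force: [-0.8, 0.4, -2.6]
finger_gap: 0.0213
gripper_force: 98.7
```

```bash
python3 head.py;  python3 - <<'E'
from h import *
z=np.load('wh.npz'); S=z['W'].reshape(-1,3); P,R=tool()
A=S[(np.hypot(S[:,0]-P[0],S[:,1]-P[1])<.05)]
for lo in (.15,.16,.165):
    B=A[(A[:,2]>lo)&(A[:,2]<lo+.005)]
    if len(B)>10: print('foot?',lo,len(B),B.min(0),B.max(0))
E
```

```text
[0.5039 0.3234 0.2281] keyyaw -12.644290366249692 tilt [-0.     0.001] q7 0.7624940084374512
h0 bar 76 ((490.68896484375, 326.2428894042969), (5.987552165985107, 5.616278648376465), 77.38421630859375) 0.1292308050161321
   pca yaw 71.42782190117455 [0.4905 0.3263]
   shoulder 62 ((493.77166748046875, 326.3431701660156), 6.616376876831055)
foot? 0.15 43 [0.47982798 0.30831614 0.15172897] [0.48837476 0.34792982 0.15484627]
foot? 0.16 103 [0.47957529 0.30765747 0.16003283] [0.48903183 0.34847407 0.16498792]
foot? 0.165 119 [0.4792934  0.30816558 0.16502869] [0.48866627 0.34813203 0.16995823]
```

Call:
step_arm(
  series=[
    [-0.0015,0,-0.01,0,0,0,255],
    [0,0,-0.008,0,0,0,255],
    [0,0,0,0,0,0,255],
    [0,0,-0.005,0,0,0,255],
    [0,0,0,0,0,0,255],
  ],
)

```text
clock: 30.22
eef_pos: [0.5019, 0.323, 0.2039]
orientation: [-0.001, 0.11, 0.994, -0.0]
wrist_force: [0.3, 0.6, -3.0]
finger_gap: 0.0207
gripper_force: 98.9
```

Call:
step_arm(
  series=[
    [0,0,-0.004,0,0,0,255],
    [0,0,-0.003,0,0,0,255],
    [0,0,0,0,0,0,255],
    [0,0,0,0,0,0,255],
  ],
)

```text
clock: 30.72
eef_pos: [0.5021, 0.3232, 0.1973]
orientation: [-0.001, 0.11, 0.994, 0.0]
wrist_force: [0.1, 0.1, -2.2]
finger_gap: 0.0208
gripper_force: 98.9
```

Call:
step_arm(
  series=[
    [0,0,0,0,0,-0.1,255],
    [0,0,0,0,0,-0.155,255],
    [0,0,0,0,0,-0.155,255],
    [0,0,0,0,0,-0.155,255],
    [0,0,0,0,0,-0.155,255],
  ],
)

```text
clock: 31.35
eef_pos: [0.5022, 0.3235, 0.1975]
orientation: [-0.0, 0.455, 0.891, 0.001]
wrist_force: [0.6, 0.3, -3.5]
finger_gap: 0.0208
gripper_force: 99.0
```

Call:
step_arm(
  series=[
    [0,0,0,0,0,-0.155,255],
    [0,0,0,0,0,-0.155,255],
    [0,0,0,0,0,-0.155,255],
    [0,0,0,0,0,-0.155,255],
    [0,0,0,0,0,-0.155,255],
  ],
)

```text
clock: 31.98
eef_pos: [0.5025, 0.3237, 0.1975]
orientation: [-0.0, 0.758, 0.653, 0.001]
wrist_force: [1.3, -0.4, -3.7]
finger_gap: 0.0213
gripper_force: 99.0
```

Call:
step_arm(
  series=[
    [0,0,0,0,0,-0.05,255],
    [0,0,0,0,0,0,255],
    [0,0,0,0,0,0,255],
  ],
)

```text
clock: 32.35
eef_pos: [0.5025, 0.3237, 0.1975]
orientation: [-0.0, 0.772, 0.635, 0.001]
wrist_force: [1.4, 0.1, -3.8]
finger_gap: 0.0206
gripper_force: 98.9
```

```bash
python3 st.py
```

```text
[0.50247342 0.32365971 0.19747989] keyyaw -101.09180717947314 [0.0015091  0.00228928] [ 1.35369237  0.10815322 -3.82979576] [ 0.10725908 -0.422127    0.12230483] -0.4970073968609163 0.020625801331085783
```

Call:
step_arm(
  series=[
    [0,0,0,0,0,-0.03,255],
    [0,0,0,0,0,0,255],
    [0,0,0,0,0,0.07,255],
    [0,0,0,0,0,0,255],
  ],
)

```text
clock: 32.85
eef_pos: [0.5017, 0.3229, 0.1973]
orientation: [-0.001, 0.76, 0.65, 0.0]
wrist_force: [-0.6, 0.2, -3.5]
finger_gap: 0.0207
gripper_force: 99.0
```

Call:
step_arm(
  series=[
    [0,0,0.01,0,0,0,255],
    [0,0,0.02,0,0,0,255],
    [0,0,0.04,0,0,0,255],
    [0,-0.02,0,0,0,0,255],
    [0,0,0,0,0,0,255],
  ],
)

```text
clock: 33.48
eef_pos: [0.5017, 0.2995, 0.2669]
orientation: [-0.0, 0.761, 0.648, -0.001]
wrist_force: [-1.3, 0.1, -3.1]
finger_gap: 0.0207
gripper_force: 99.0
```

```bash
python3 head.py; python3 st.py; python3 - <<'E'
from h import *
z=np.load('wh.npz'); W=z['W']; S=W.reshape(-1,3); c=z['p'].reshape(-1,3)
p,d,m=cap('top'); W=cloud(p,d,m); hsv=cv2.cvtColor(p,cv2.COLOR_BGR2HSV)
mk=(hsv[...,2]<55)[190:245,285:340]; ys,xs=np.nonzero(mk); n,lab,stt,cen=cv2.connectedComponentsWithStats(mk.astype(np.uint8))
i=1+np.argmax(stt[1:,4]); q=W[190:245,285:340][lab==i]; print(stt[i],cv2.minEnclosingCircle((q[:,:2]*1000).astype(np.float32)),q.mean(0))
E
```

```text
[0.5012 0.3011 0.2663] keyyaw -99.06459399716326 tilt [-0.0028 -0.0003] q7 -0.4750142750480939
h0 bar 289 ((503.10614013671875, 323.614990234375), (30.106056213378906, 7.476975917816162), 85.2843246459961) 0.12919091451132347
   pca yaw 86.10983614794988 [0.503  0.3233]
   shoulder 456 ((502.9339294433594, 319.7576904296875), 18.80571174621582)
h1 bar 283 ((554.4282836914062, 318.7749938964844), (7.546937942504883, 29.853246688842773), 76.72843170166016) 0.12921035027812267
   pca yaw -12.756265817759644 [0.5543 0.3188]
   shoulder 465 ((560.1766357421875, 318.1797180175781), 18.41913604736328)
h2 bar 286 ((606.08837890625, 313.66119384765625), (30.716094970703125, 7.884555816650391), 86.50700378417969) 0.12905246196648212
   pca yaw 87.40581037053299 [0.606  0.3141]
   shoulder 415 ((601.7412109375, 310.2748107910156), 19.50966453552246)
[0.50121302 0.30113334 0.26627865] keyyaw -99.06459399716326 [-0.00283116 -0.00027826] [-0.28240965  1.09246355 -2.60730961] [ 0.02738921 -0.02326827  0.01745119] -0.4750142750480939 0.021101836463977286
[ 11  15  29  28 643] ((475.3584899902344, -6.674121379852295), 125.55420684814453) [0.55278318 0.00409552 0.01023913]
```

Screws 0 and 2 read about 1.54 rad and screw 1 is still open (~0.12). Now I return the key to the mat.

Call:
step_arm(
  series=[
    [0.0086,-0.04,0,0,0,0,255],
    [0.0086,-0.052,0,0,0,0,255],
    [0.0086,-0.055,0,0,0,0,255],
    [0.0086,-0.055,0,0,0,0,255],
    [0.0086,-0.055,0,0,0,0,255],
  ],
)

```text
clock: 34.2
eef_pos: [0.5446, 0.0454, 0.2661]
orientation: [-0.001, 0.759, 0.651, -0.0]
wrist_force: [0.8, -0.4, -2.6]
finger_gap: 0.0209
gripper_force: 99.0
```

Call:
step_arm(
  series=[
    [0.0083,-0.0396,-0.03,0,0,0,255],
    [0,0,-0.05,0,0,0,255],
    [0,0,-0.05,0,0,0,255],
    [0,0,-0.03,0,0,0,255],
    [0,0,0,0,0,0,255],
  ],
)

```text
clock: 34.83
eef_pos: [0.5508, 0.0074, 0.1041]
orientation: [-0.003, 0.76, 0.65, -0.002]
wrist_force: [0.4, -1.0, -2.0]
finger_gap: 0.021
gripper_force: 98.9
```

Call:
step_arm(
  series=[
    [0,0,-0.01,0,0,0,255],
    [0,0,0,0,0,0,255],
    [0,0,0,0,0,0,255],
  ],
)

```text
clock: 35.2
eef_pos: [0.5539, 0.0066, 0.0982]
orientation: [0.0, 0.76, 0.65, 0.001]
wrist_force: [0.1, 0.5, -2.2]
finger_gap: 0.0208
gripper_force: 99.1
```

```bash
python3 st.py
```

```text
[0.55394119 0.00663311 0.09819225] keyyaw -98.86442176799355 [0.00196915 0.00154693] [ 0.09553778  0.48131008 -2.16549239] [ 0.02874452  0.04372609 -0.02316293] 0.1893989383295562 0.020773184601856426
```

Call:
step_arm(
  series=[
    [0,0,-0.01,0,0,0,255],
    [0,0,-0.005,0,0,0,255],
    [0,0,-0.003,0,0,0,255],
    [0,0,0,0,0,0,255],
    [0,0,0,0,0,0,255],
  ],
)

```text
clock: 35.83
eef_pos: [0.5529, 0.0067, 0.0798]
orientation: [-0.001, 0.76, 0.65, 0.0]
wrist_force: [-3.0, 0.6, 5.7]
finger_gap: 0.0207
gripper_force: 100.0
```

Call:
step_arm(
  series=[
    [0,0,-0.001,0,0,0,255],
    [0,0,0,0,0,0,200],
    [0,0,0,0,0,0,60],
    [0,0,0,0,0,0,60],
    [0,0,0,0,0,0,60],
  ],
)

```text
clock: 36.45
eef_pos: [0.5536, 0.0065, 0.078]
orientation: [-0.0, 0.76, 0.65, 0.0]
wrist_force: [0.0, 1.5, 0.1]
finger_gap: 0.0654
gripper_force: 0.0
```

Call:
step_arm(
  series=[
    [0,0,0.04,0,0,0,60],
    [0,0,0.05,0,0,0,60],
    [0,0,0.06,0,0,0,60],
    [-0.02,-0.03,0.03,0,0,0,60],
    [-0.03,-0.05,0,0,0,0,60],
  ],
)

```text
clock: 37.08
eef_pos: [0.5055, -0.0731, 0.2607]
orientation: [0.002, 0.758, 0.652, 0.003]
wrist_force: [0.7, -0.9, -1.1]
finger_gap: 0.065
gripper_force: 0.0
```

Call:
step_arm(
  series=[
    [-0.02,-0.05,0,0,0,0,60],
    [0,0,0,0,0,0,60],
    [0,0,0,0,0,0,60],
  ],
)

```text
clock: 37.45
eef_pos: [0.4836, -0.123, 0.2581]
orientation: [-0.001, 0.76, 0.65, 0.001]
wrist_force: [0.4, 0.2, 0.1]
finger_gap: 0.0654
gripper_force: 0.0
```

```bash
python3 - <<'E'
from h import *
p,d,m=cap('scene'); cv2.imwrite('pics/s9.png',cv2.resize(p[120:300,180:500],(800,450)))
p,d,m=cap('top'); W=cloud(p,d,m); S=W.reshape(-1,3)
A=S[(abs(S[:,0]-.55)<.07)&(abs(S[:,1])<.07)&(S[:,2]>.08)&(S[:,2]<.115)]; print(len(A), cv2.minAreaRect((A[:,:2]*1000).astype(np.float32)),np.median(A[:,2]))
E
```

```text
141 ((552.2054443359375, 7.117456436157227), (59.32404327392578, 22.462799072265625), 80.78608703613281) 0.09925839775581458
```

View pics/s9.png

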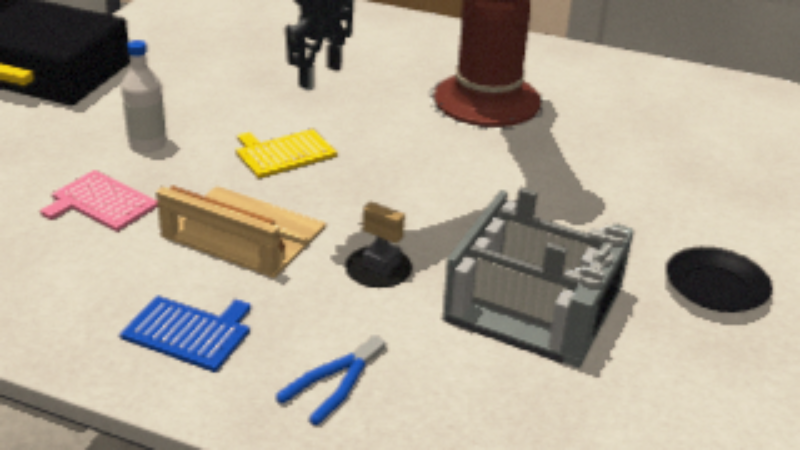

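The key stands on its mat at (383,245), both cassettes are seated and latched, the offcut leans in the rack, and the bystanders are untouched.

```bash
python3 -c "
from plant import r
print(r.job_done())"
```

```text
the job is handed in; nothing more can be done
None
```

The job is handed in: the stack held only two cassettes, now seated in slots 0 and 2 with their screws turned to about 1.54 rad; screw 1 is still open, the offcut leans in the rack, the key stands on its mat, and the pliers, dish and bottle were left alone (no verdict was returned).

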